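# Draw a gasketed case cover down evenly with four knobs

## Robot

A 7-joint arm with a two-finger parallel gripper is mounted at the origin on the work surface. World frame = base frame: x ahead of the robot, y to its left, z up, the work surface at z = 0. Lengths are in m, angles in rad, forces in N, time in s.
With the tool pointing down it reaches from about 0.35 to 0.9 m from the base axis. Payload 19.9 kg.
Tool frame: the origin (TCP) lies midway between the tips of the shut fingers; the grasp point (between the pads) lies 19 mm behind it; z points along the fingers, y is the direction in which the jaws open and shut (so a half turn about z gives the same grasp; the last joint's range is limited). The gripper opens to 94 mm and grips with 3 to 60 N. Pads are 16 mm wide; open, the fingers measure 119 mm over their backs; the gripper's body (75 mm by 177 mm) begins 78 mm behind the grasp point.
Start: joints at [-1.218, 0.417, -0.01, 1.614, 0.005, 1.111, -0.053], TCP at [0.24, 0.577, 0.205] pointing down, gripper open.
Joint ranges: [-2.81, 2.81], [-0.39, 2.02], [-1.27, 1.25], [0.06, 2.57], [-1.19, 4.33], [0.19, 2], [-2.82, 2.82]. Speed limits (rad/s): [1.89, 1.89, 2.39, 2.39, 3.01, 3.01, 3.01].

## Interface

Orientations are given as [roll, pitch, yaw] about the fixed x, y, z axes, in that order (R = Rz(yaw) Ry(pitch) Rx(roll)).
In Python, from rig import read_state, cams, order gives the robot as it stands.
- The arm moves only by the shell command python3 -m crank 'ROWS'. ROWS is JSON, a list that holds one entry, the list of rows, each a list of 7 numbers: the turn, a rotation vector about the world's x, y, z in rad, then the shift along the world's x, y, z in m, then the finger opening in m, from 0 to 0.094. In form: [[[ax, ay, az, dx, dy, dz, jaw], ...]]. A call has 1 to 5 rows; each row is the pose to reach, as a shift and turn from the pose commanded when the call began; what a row does not reach only later rows make up. A row lasts 1/8 s, in which the tool goes at most 62.5 mm and 10.7 degrees, less where a joint would pass 70% of its speed; a pose out of reach is approached as far as the arm can. A call with a gripper value outside its range is refused whole. The fingers move at their own pace and stop on an object; the grip force is fixed at half the most. Time passes only in rows, so rows that repeat a pose let the fingers close. It gives the time, the measured TCP pose, the force and the opening at its end, in the units of the state.
- read_state(): the state, without advancing time (a new reading comes with each control period).
- cams.grab_frame(name): name is "scene" or "side" or "wrist"; returns a dict with "frame" (384x512x3 uint8, red, green, blue), "range_z" (384x512 float32, m along the optical axis (not along the pixel's ray), 0 where there is no reading), "vfov" (degrees; the focal length in pixels is half the picture's height over the tangent of half this angle, whatever the lens; pixels are square), "cx", "cy" (the principal point, pixels), "view" (4x4, takes a point from world to camera coordinates); the wrist camera has in their place "T_tool_cam" (4x4, takes a point from camera to tool coordinates, whose origin is the TCP and whose axes are the flange's). Camera axes: x right, y up, looking along -z (the intrinsics and any distortion apply to the point x, -y, -z); pixel columns grow to the right and rows downward; lengths in m; the calibration is good to about 2 mm. A picture is of the moment at which its call begins: read the wrist's pose just before it.
- order.close_job(): hands the job in, once; it reports no verdict.
The state is a dict: "t": time; "qpos": joint angles; "joint_velocities": joint speeds; "joint_torque": joint torques, N m; "ee_pos": TCP position; "eef_rot": TCP orientation; "ft_force": force on the tool from outside, world axes, zero at the start; "moment": the same for the moment, N m; "opening": finger opening in m.
Only numpy, scipy, OpenCV 4.12 (cv2) and the standard library are available. Lean on these libraries where they do the work, as an engineer would, in place of code of your own. Each camera call takes 0.05 s, during which the arm holds its last target.

## Task

Close the weatherproof case: go round its four wing knobs crosswise (each next to the one diagonally opposite, then the other pair) and give each about an eighth of a turn clockwise, then go round crosswise again until every knob is just firm and the cover sits fully home on the case. Keep the cover level all the way, do not overtighten, and leave the other things on the bench alone.

Things in the scene. Friction and masses are not known exactly. Their poses are not given: they have to be found in the camera images.
- case: Grey die-cast weatherproof case, fixed: flange 150 (x) by 200 (y) mm, its top 56 mm above the origin (centre of the underside; z up). A rubber gasket stands 4.9 mm above the flange. The cover comes home on steel bushings round the screws, 2.8 to 4.4 mm below its start: this differs from case to case and must be felt. Knobs a, b, c, d sit in turn round the corners: a opposite c, b opposite d.
- cover: Loose aluminium cover 150 by 200 by 6 mm lying on the gasket; origin at the centre of its underside, axes as the case's; 60.9 mm above the case's origin at the start, 56.5 to 58.1 mm when home. It must never tip by more than 0.9 degree: one knob an eighth of a turn ahead of the one opposite tips it 0.6 degree, a quarter turn tips it too far. Do not press on it with more than 20 N.
- knob_a: Black wing knob at x -60, y +85 mm from the case's middle (case axes). Origin on its axis at the underside of its steel collar (23 mm across, 5 mm high), which presses on the cover; z up. Wing 36 mm long along the knob's own x, 10 mm thick, from 10 to 34 mm above the origin; neck 15 mm across below it. All four knobs are alike.
- knob_b: Black wing knob at x -60, y -85 mm from the case's middle (case axes). Shaped like knob_a. Clockwise from above tightens all four: steep thread, 15 mm of draw per full turn. The collar starts 0 to 0.3 mm above the cover. A knob stays where it is left. From start to snug takes 1.3 to 2.2 rad in all.
- knob_c: Black wing knob at x +60, y -85 mm from the case's middle (case axes). Shaped like knob_a. Torque to turn: 0.06 N m free, up to 0.13 against the gasket; with the cover home it climbs by 2 N m per rad. Snug is about 0.22 N m, 30 N under the collar (14 to 50 N will do). Over 65 N (0.43 N m, only 0.2 rad past home) strips it.
- knob_d: Black wing knob at x +60, y +85 mm from the case's middle (case axes). Shaped like knob_a. Finger pads 19 mm wide that grip a wing with only 8 to 10 N each are forced apart at the snug torque: the wing then lags behind them. Torque at the wrist is true while turning; after a stop part of it may be gone.
- circuit_board: Green circuit board, 70 by 100 mm, loose on the bench, not part of the job: leave it where it is.
- multimeter: Orange handheld meter, 85 by 175 by 36 mm, loose on the bench, not part of the job: leave it where it is.
- display_module: Small display with a lit green screen, 45 by 95 mm, loose on the bench, not part of the job: leave it where it is.
- screwdriver: Red screwdriver, 170 mm long, loose on the bench, not part of the job: leave it where it is.
- solder_spool: Grey solder spool, 56 mm across, 40 mm high, loose on the bench, not part of the job: leave it where it is.
- mug: Blue mug, 90 mm high, loose on the bench, not part of the job: leave it where it is.

How it is judged:
By the outcome, as a careful person would: the job done as asked, in the order asked, and still so for the second after the job is handed in, with the robot touching nothing.
It also fails if it takes over 72 s, if anything falls off the work surface, if the arm or the gripper's body presses on something with over 40 N, if the wrist force passes 120 N, or if a joint passes its speed limit or range.

## Working session

There is one attempt and no reset: what is moved stays moved. The work goes in short steps, Python scripts to look and compute and a shell command to move; the robot and the scene stay as the last step left them, time stands still between calls to the robot, and variables do not carry over. Pictures are saved under pics/ and viewed, and the job is handed in when it is done.

```bash
ls; mkdir -p pics; python3 - <<'E'
from rig import read_state, cams
import cv2,json
s=read_state()
print(s)
for n in ["scene","side","wrist"]:
    f=cams.grab_frame(n)
    cv2.imwrite(f"pics/{n}0.png",f["frame"][:,:,::-1])
    print(n,{k:v for k,v in f.items() if k not in("frame","range_z")})
E
```

```text
pics
{'t': 0.0, 'qpos': array([-1.21850368,  0.41798384, -0.01030221,  1.61419756,  0.0047597 ,
        1.11071439, -0.05297915]), 'joint_velocities': array([-6.59362198e-04,  1.22454460e-03,  1.52997406e-03, -1.13950972e-04,
       -8.97379349e-04, -3.31465608e-03,  3.18684404e-05]), 'joint_torque': array([-7.70221650e-04, -8.51251817e+01,  6.37794379e-01, -4.26000631e+01,
       -4.88784956e-02,  1.85938622e-02,  1.35950309e-04]), 'ee_pos': array([0.23968568, 0.57678308, 0.20480934]), 'eef_rot': array([-3.14031960e+00,  1.47884681e-04,  2.74785511e+00]), 'ft_force': array([ 0.38606447,  0.84724841, -0.08721215]), 'moment': array([-0.02232244, -0.00165547, -0.07036668]), 'opening': 0.09378972268319133}
scene {'vfov': 50.21995985129823, 'cx': 255.4657013595518, 'cy': 188.1091806243971, 'view': array([[-0.30905661,  0.95075182,  0.02355829,  0.17605628],
       [-0.59703857, -0.21323922,  0.77335243,  0.26666989],
       [ 0.74028978,  0.22494447,  0.6335385 , -1.53551868],
       [ 0.        ,  0.        ,  0.        ,  1.        ]])}
side {'vfov': 56.02001665597362, 'cx': 253.18574161443493, 'cy': 183.54665764490076, 'view': array([[ 0.94365176, -0.33042875,  0.01839038, -0.52802789],
       [ 0.20728777,  0.63347151,  0.74548348, -0.16531449],
       [-0.25797896, -0.6996647 ,  0.66627034, -1.02572623],
       [ 0.        ,  0.        ,  0.        ,  1.        ]])}
wrist {'vfov': 65.71035161597881, 'cx': 256.81855914898, 'cy': 196.8352353723313, 'T_tool_cam': array([[-9.71474035e-04,  9.57334273e-01,  2.88981222e-01,
         8.48774131e-02],
       [ 9.99999190e-01,  6.92498095e-04,  1.06761639e-03,
        -1.23641119e-04],
       [ 8.21946813e-04,  2.88982025e-01, -9.57334170e-01,
        -1.77578879e-01],
       [ 0.00000000e+00,  0.00000000e+00,  0.00000000e+00,
         1.00000000e+00]])}
```

View pics/scene0.png

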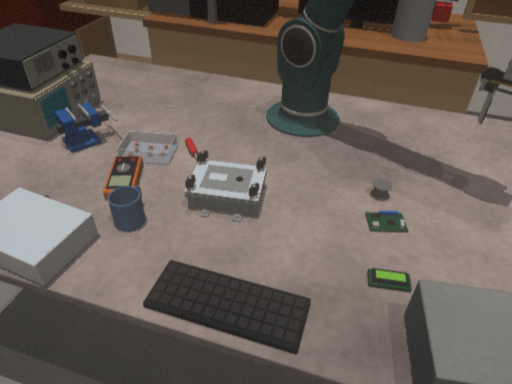

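View pics/side0.png

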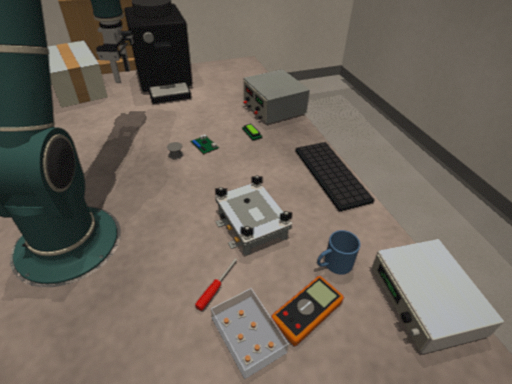

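View pics/wrist0.png

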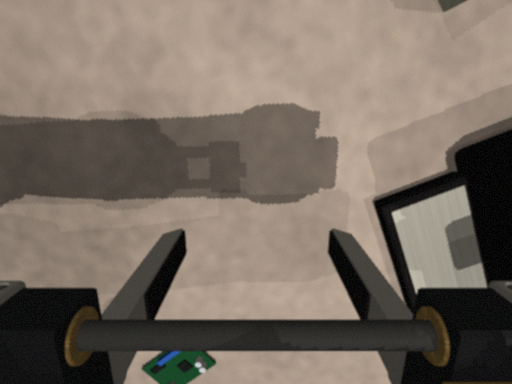

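```bash
cat > h.py <<'E'
import numpy as np,cv2
from rig import read_state,cams
from scipy.spatial.transform import Rotation as R
def grab(n):
    s=read_state(); f=cams.grab_frame(n)
    if n=="wrist":
        T=np.eye(4);T[:3,:3]=R.from_euler('xyz',s["eef_rot"]).as_matrix();T[:3,3]=s["ee_pos"]
        f["c2w"]=T@f["T_tool_cam"]
    else: f["c2w"]=np.linalg.inv(f["view"])
    H=f["frame"].shape[0]; f["f"]=H/2/np.tan(np.radians(f["vfov"]/2)); f["s"]=s
    return f
def pts(f):
    h,w=f["range_z"].shape
    v,u=np.mgrid[:h,:w]; z=f["range_z"]
    p=np.stack([(u-f["cx"])/f["f"]*z,-(v-f["cy"])/f["f"]*z,-z],-1)
    return p@f["c2w"][:3,:3].T+f["c2w"][:3,3]
def ray(f,u,v,zp):
    d=np.array([(u-f["cx"])/f["f"],-(v-f["cy"])/f["f"],-1.])
    d=f["c2w"][:3,:3]@d;o=f["c2w"][:3,3]
    return o+d*(zp-o[2])/d[2]
E
python3 - <<'E'
from h import *
for n,(x0,y0,x1,y1) in dict(scene=(175,140,285,225),side=(200,165,310,260)).items():
    f=grab(n); P=pts(f); z=f["range_z"]
    print(n,(z>0).mean())
    c=f["frame"][y0:y1,x0:x1]; cv2.imwrite(f"pics/{n}_c.png",cv2.resize(c,None,fx=6,fy=6,interpolation=cv2.INTER_CUBIC)[:,:,::-1])
    sub=P[y0:y1,x0:x1]; m=(c.max(-1)<70)&(sub[...,2]>0.06)&(sub[...,2]<.13)
    k,l,st,ce=cv2.connectedComponentsWithStats(m.astype(np.uint8))
    for i in range(1,k):
        if st[i,4]>15: print(st[i],ce[i]+[x0,y0],np.median(sub[l==i],0),sub[l==i][:,2].max())
    m=(sub[...,2]>0.05)&(sub[...,2]<.075); q=sub[m]; print("top",q.mean(0),np.median(q[:,2]),cv2.minAreaRect(q[:,:2].astype(np.float32)))
E
```

```text
scene 0.9961954752604166
[22 11 11 11 70] [201.92857143 156.41428571] [ 0.48228473 -0.19057365  0.09053779] 0.1015746132741645
[82 18  8 11 59] [260.47457627 163.3559322 ] [ 0.45840945 -0.02340129  0.09249181] 0.10134795341935021
[11 36  9 12 66] [189.87878788 182.22727273] [ 0.60093848 -0.17229794  0.09117492] 0.10077768550991129
[62 37  5  4 16] [238.9375 178.6875] [ 0.51905323 -0.06624899  0.07056111] 0.07282965868613145
[75 44  8 12 64] [253.515625 190.21875 ] [ 0.57614887 -0.00508964  0.09135943] 0.09974819616397823
top [ 0.53359397 -0.09652277  0.06445487] 0.06529746992756641 ((0.522921621799469, -0.10068468004465103), (0.1568737030029297, 0.20120356976985931), 8.224510192871094)
side 0.9962158203125
[52 12 10  8 66] [256.43939394 180.24242424] [ 0.56271622 -0.01400663  0.08935723] 0.10134703836293646
[15 24 12  8 74] [220.86486486 192.12162162] [ 0.44620376 -0.03113502  0.0900853 ] 0.10256332839743576
[44 33  6  5 21] [246.38095238 200.23809524] [ 0.51380372 -0.0703353   0.07088254] 0.07433931058488363
[80 47 12  9 79] [285.53164557 216.39240506] [ 0.58768315 -0.18091951  0.09265748] 0.1027135681010074
[41 62 12 10 88] [246.57954545 231.47727273] [ 0.46952798 -0.1992631   0.09136656] 0.10319590593756045
top [ 0.51680551 -0.11194577  0.06573774] 0.06643427029106508 ((0.5193544030189514, -0.1012832522392273), (0.1516077220439911, 0.2046729028224945), 8.192704200744629)
```

View pics/scene_c.png

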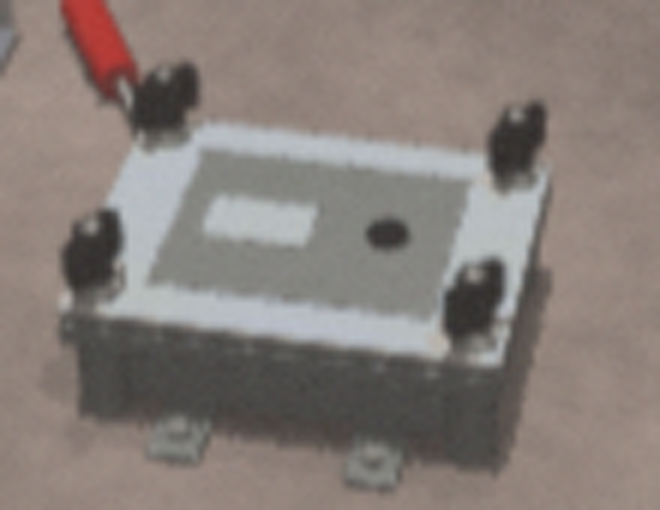

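View pics/side_c.png

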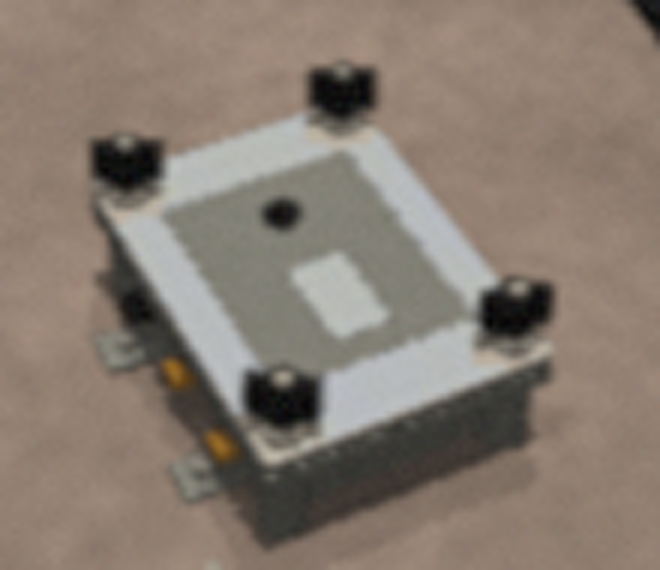

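```bash
python3 -m crank '[[[0,0,0.03,0.024,-0.045,0.01,0.05],[0,0,0.06,0.05,-0.095,0.02,0.05],[0,0,0.09,0.077,-0.145,0.03,0.05],[0,0,0.12,0.104,-0.195,0.04,0.05],[0,0,0.15,0.13,-0.245,0.045,0.05]]]'
python3 -m crank '[[[0,0,0.03,0.026,-0.05,0,0.05],[0,0,0.06,0.052,-0.1,0,0.05],[0,0,0.09,0.078,-0.15,0,0.05],[0,0,0.12,0.104,-0.2,0,0.05],[0,0,0.15,0.13,-0.25,0,0.05]]]'
python3 -m crank '[[[0,0,0.03,0.026,-0.05,0,0.05],[0,0,0.06,0.052,-0.1,0,0.05],[0,0,0.08,0.078,-0.15,0,0.05],[0,0,0.09,0.1,-0.18,0,0.05],[0,0,0.09,0.1,-0.18,0,0.05]]]'
python3 - <<'E'
from h import *
s=read_state();print(s)
f=grab("wrist");cv2.imwrite("pics/w1.png",f["frame"][:,:,::-1])
E
```

```text
t: 0.88
ee_pos: [0.3706, 0.3305, 0.251]
eef_rot: [3.141, 0.0, 2.899]
ft_force: [1.4, 0.1, -0.2]
opening: 0.0508
t: 1.5
ee_pos: [0.5004, 0.0805, 0.2506]
eef_rot: [3.141, 0.0, 3.049]
ft_force: [1.1, 1.0, -0.1]
opening: 0.0501
t: 2.12
ee_pos: [0.6002, -0.1006, 0.2498]
eef_rot: [-3.14, -0.001, 3.134]
ft_force: [-0.6, 0.4, -0.5]
opening: 0.0498
{'t': 2.125, 'qpos': array([-0.20534382,  0.37116093,  0.41945326,  1.61670496, -0.1583881 ,
        1.18814391,  1.81180771]), 'joint_velocities': array([-0.0434449 , -0.03306502, -0.03140923,  0.0410632 ,  0.00614169,
       -0.00300586, -0.03968115]), 'joint_torque': array([  3.20206448, -74.66917992,   9.46331799, -45.60049653,
        -0.10067771,   0.09820173,   1.1271381 ]), 'ee_pos': array([ 0.60023369, -0.10056215,  0.2498425 ]), 'eef_rot': array([-3.14027949e+00, -6.47450499e-04,  3.13447779e+00]), 'ft_force': array([-0.64403045,  0.37129541, -0.49423946]), 'moment': array([0.00955289, 0.05571857, 0.03465941]), 'opening': 0.04984728796481932}
```

View pics/w1.png

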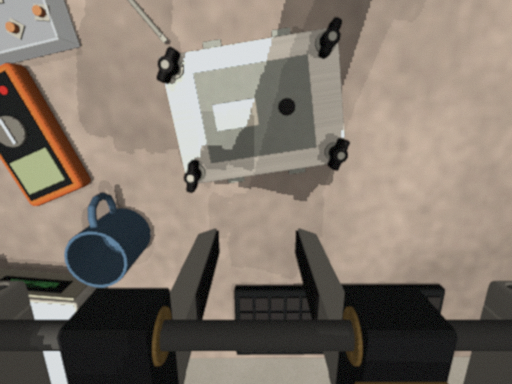

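```bash
cat >> h.py <<'E'
def knobs(f,zlo=0.088,zhi=0.115,verbose=True,est=None):
    P=pts(f)
    m=((P[...,2]>zlo)&(P[...,2]<zhi)&(np.hypot(P[...,0]-.521,P[...,1]+.101)<.15)).astype(np.uint8)
    k,l,st,ce=cv2.connectedComponentsWithStats(m)
    out=[]
    for i in range(1,k):
        if st[i,4]<60: continue
        q=P[l==i]; top=q[:,2]
        r=cv2.minAreaRect(q[:,:2].astype(np.float32)); b=cv2.boxPoints(r)
        e=[b[1]-b[0],b[2]-b[1]]; e=max(e,key=np.linalg.norm)
        a=np.arctan2(e[1],e[0])%np.pi
        c=q[:,:2]-q[:,:2].mean(0); w,V=np.linalg.eigh(c.T@c); a2=np.arctan2(V[1,1],V[0,1])%np.pi
        out.append((ce[i],np.array(r[0]),np.array(r[1]),a,a2,np.percentile(top,90),st[i,4]))
        if verbose: print(ce[i].round(),"xy",np.round(r[0],4),"wh",np.round(r[1],4),"ang",round(a,3),round(a2,3),"top",round(np.percentile(top,90),4),st[i,4])
    return out
E
python3 - <<'E'
from h import *
f=grab("wrist"); o=knobs(f)
P=pts(f)
for u,v in [(215,165),(185,110),(325,90),(250,50)]: print(P[v,u])
q=[x[1] for x in o]; print(np.mean(q,0), [np.round(x-np.mean(q,0),4) for x in q])
E
```

```text
[329.  37.] xy [ 0.4481 -0.026 ] wh [0.0164 0.0354] ang 2.573 2.802 top 0.1004 515
[165.  65.] xy [ 0.4725 -0.1937] wh [0.0166 0.0352] ang 2.887 2.658 top 0.1003 513
[337. 154.] xy [ 0.5662 -0.0089] wh [0.0164 0.0351] ang 3.053 2.805 top 0.1 395
[189. 176.] xy [ 0.5904 -0.1765] wh [0.0165 0.0355] ang 2.764 2.991 top 0.1004 365
[ 0.58274624 -0.15070308  0.06467519]
[ 0.51732885 -0.18263826  0.06539401]
[ 0.49628778 -0.02003802  0.06447033]
[ 0.45399555 -0.10578212  0.06520759]
[ 0.51929878 -0.10129632] [array([-0.0712,  0.0753]), array([-0.0468, -0.0924]), array([0.0469, 0.0924]), array([ 0.0711, -0.0752])]
```

```bash
python3 - <<'E'
from h import *
f=grab("wrist")
for z in (.094,.096,.098): print(z); knobs(f,zlo=z)
im=f["frame"]
t=[cv2.resize(im[max(v-28,0):v+28,u-28:u+28],(290,290),interpolation=cv2.INTER_CUBIC) for u,v in [(329,37),(168,65),(192,175),(339,153)]]
cv2.imwrite("pics/w1z.png",np.vstack([np.hstack(t[:2]),np.hstack(t[2:])])[:,:,::-1])
P=pts(f); 
for u,v in [(329,37),(168,65),(192,175),(339,153)]: print(u,v,"neigh",P[v-4:v+5:4,u-4:u+5:4,2].round(4).tolist())
E
```

```text
0.094
[328.  37.] xy [ 0.4479 -0.0259] wh [0.0161 0.0353] ang 2.975 2.805 top 0.1005 473
[163.  64.] xy [ 0.4724 -0.1937] wh [0.0165 0.0353] ang 2.907 2.659 top 0.1005 458
[337. 155.] xy [ 0.5661 -0.009 ] wh [0.0163 0.0344] ang 3.02 2.795 top 0.1002 351
[188. 177.] xy [ 0.5905 -0.1764] wh [0.0345 0.0162] ang 0.101 3.0 top 0.1004 328
0.096
[328.  37.] xy [ 0.4479 -0.0259] wh [0.0161 0.0351] ang 2.975 2.805 top 0.1006 457
[163.  64.] xy [ 0.4723 -0.1936] wh [0.0165 0.035 ] ang 2.907 2.665 top 0.1005 423
[337. 155.] xy [ 0.5661 -0.009 ] wh [0.0163 0.0344] ang 3.02 2.795 top 0.1002 331
[188. 177.] xy [ 0.5905 -0.1764] wh [0.0345 0.0162] ang 0.101 3.009 top 0.1005 315
0.098
[329.  37.] xy [ 0.4482 -0.0259] wh [0.0157 0.0344] ang 2.549 2.805 top 0.1006 391
[162.  64.] xy [ 0.4725 -0.1936] wh [0.0164 0.0335] ang 2.378 2.667 top 0.1006 367
[337. 155.] xy [ 0.5666 -0.0089] wh [0.016  0.0331] ang 3.054 2.808 top 0.1003 271
[187. 178.] xy [ 0.5907 -0.1767] wh [0.0158 0.0339] ang 3.133 3.008 top 0.1005 273
329 37 neigh [[0.0985, 0.0992, 0.1001], [0.1008, 0.1006, 0.0989], [0.0979, 0.0989, 0.0994]]
168 65 neigh [[0.1012, 0.0997, 0.089], [0.1005, 0.0985, 0.0931], [0.1015, 0.0986, 0.091]]
192 175 neigh [[0.0981, 0.0971, 0.0836], [0.1009, 0.1008, 0.0889], [0.0996, 0.0989, 0.0838]]
339 153 neigh [[0.0992, 0.0992, 0.0982], [0.1005, 0.1012, 0.0988], [0.1005, 0.0996, 0.0995]]
```

View pics/w1z.png

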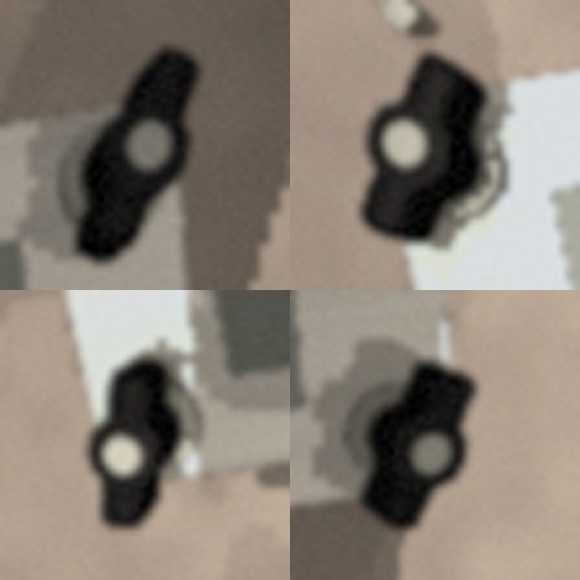

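```bash
python3 -m crank '[[[0,0,-0.11,-0.05,0.025,-0.02,0.04],[0,0,-0.22,-0.1,0.05,-0.06,0.04],[0,0,-0.33,-0.152,0.075,-0.1,0.04],[0,0,-0.33,-0.152,0.075,-0.13,0.04],[0,0,-0.33,-0.152,0.075,-0.13,0.04]]]'
python3 - <<'E'
from h import *
s=read_state();print(s["ee_pos"],s["eef_rot"],s["moment"],s["ft_force"])
f=grab("wrist");cv2.imwrite("pics/w2.png",f["frame"][:,:,::-1]); knobs(f,.096)
E
```

```text
t: 2.9
ee_pos: [0.446, -0.0216, 0.1195]
eef_rot: [-3.141, -0.003, 2.81]
ft_force: [-0.3, -0.7, 0.3]
opening: 0.0401
[ 0.44597575 -0.02163897  0.11950657] [-3.14071220e+00 -2.88770041e-03  2.81026741e+00] [ 0.05140537 -0.06614874  0.03919136] [-0.30595665 -0.67025063  0.32827192]
[253. 232.] xy [ 0.4474 -0.0255] wh [0.016  0.0357] ang 2.801 2.805 top 0.1003 719
[ 65. 311.] xy [ 0.4617 -0.1889] wh [0.0149 0.0138] ang 1.16 2.613 top 0.0996 222
```

View pics/w2.png

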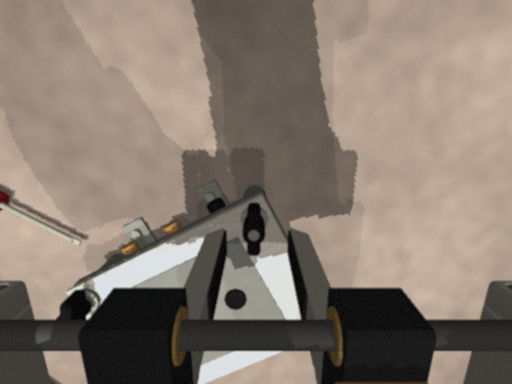

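```bash
python3 -m crank '[[[0,0,0,0,0,-0.03,0.04],[0,0,0,0,0,-0.044,0.04],[0,0,0,0,0,-0.044,0.04]]]'
python3 -c "
from h import *
s=read_state();print(s['ee_pos'],s['eef_rot'],s['moment'],s['ft_force'])"
python3 -m crank '[[[0,0,0,0,0,0,0.0],[0,0,0,0,0,0,0.0],[0,0,0,0,0,0,0.0]]]'
python3 -c "
from h import *
s=read_state();print(s['ee_pos'],s['eef_rot'],s['moment'],s['ft_force'],s['joint_torque'][6])"

```

```text
t: 3.32
ee_pos: [0.4481, -0.0231, 0.0766]
eef_rot: [-3.141, -0.0, 2.808]
ft_force: [0.7, 0.1, 0.3]
opening: 0.0401
[ 0.44812819 -0.02306118  0.07664072] [-3.14108460e+00 -3.75675241e-04  2.80762079e+00] [-0.01623646 -0.02019048 -0.00405041] [0.71800584 0.06870784 0.33726807]
t: 3.7
ee_pos: [0.4481, -0.0229, 0.0769]
eef_rot: [3.141, 0.001, 2.808]
ft_force: [-2.8, -9.9, 2.9]
opening: 0.0134
[ 0.44806066 -0.02287917  0.07687665] [3.14135449e+00 6.65755642e-04 2.80786240e+00] [-2.73681872  0.83151219 -0.06927644] [-2.81769156 -9.91842595  2.8543224 ] -0.0010053389996755868
```

```bash
python3 -m crank '[[[0,0,0,-0.0005,-0.0025,0,0.0],[0,0,0,-0.0005,-0.0025,0,0.0]]]'
python3 -c "
from h import *
s=read_state();print(s['ee_pos'],s['eef_rot'],s['moment'],s['ft_force'],s['joint_torque'][6])"

```

```text
t: 3.95
ee_pos: [0.4475, -0.0249, 0.0768]
eef_rot: [3.141, 0.0, 2.808]
ft_force: [-1.8, 4.4, 5.9]
opening: 0.0096
[ 0.4474603  -0.02488626  0.07679318] [3.14084729e+00 1.37030733e-04 2.80806709e+00] [1.02739208 0.40721673 0.00108604] [-1.7901911   4.36747799  5.87896897] 0.1178819127380848
```

```bash
python3 -m crank '[[[0,0,-0.16,0,0.0005,-0.0004,0],[0,0,-0.32,0,0.0005,-0.0008,0],[0,0,-0.48,0,0.0005,-0.0012,0],[0,0,-0.64,0,0.0005,-0.0016,0],[0,0,-0.79,0,0.0005,-0.0019,0]]]'
python3 -c "
from h import *
s=read_state();print(s['ee_pos'],s['eef_rot'],s['moment'],s['ft_force'],s['joint_torque'][6],s['opening'])"

```

```text
t: 4.58
ee_pos: [0.448, -0.0243, 0.075]
eef_rot: [3.14, -0.0, 2.013]
ft_force: [0.7, 4.5, 4.0]
opening: 0.0097
[ 0.44797595 -0.0242663   0.07501425] [ 3.14019431e+00 -1.09884849e-04  2.01331408e+00] [ 1.06729533 -0.27898881  0.11276431] [0.7324069  4.53717564 3.96890033] 3.235662505030632 0.009738604016889843
```

```bash
python3 -m crank '[[[0,0,0,0,0,0,0.04],[0,0,0,0,0,0,0.04],[0,0,0,0,0,0.03,0.04],[0,0,0.17,0.015,-0.015,0.05,0.04],[0,0,0.34,0.045,-0.048,0.05,0.04]]]'
python3 -m crank '[[[0,0,0.16,0.025,-0.027,0,0.04],[0,0,0.32,0.06,-0.064,0,0.04],[0,0,0.48,0.09,-0.096,0,0.04],[0,0,0.64,0.0973,-0.104,-0.01,0.04],[0,0,0.655,0.0973,-0.104,-0.03,0.04]]]'
python3 -m crank '[[[0,0,0,0,0,0,0.04]]]'
python3 -c "
from h import *
s=read_state();print(s['ee_pos'],s['eef_rot'],s['moment'],s['ft_force'])
f=grab('wrist');knobs(f,.096);cv2.imwrite('pics/w3.png',f['frame'][:,:,::-1])"

```

```text
t: 5.2
ee_pos: [0.4933, -0.0722, 0.1261]
eef_rot: [3.139, 0.001, 2.369]
ft_force: [0.5, 0.5, -0.1]
opening: 0.0399
t: 5.82
ee_pos: [0.5898, -0.178, 0.094]
eef_rot: [-3.141, 0.001, 3.013]
ft_force: [-0.5, 0.0, -0.1]
opening: 0.0398
t: 5.95
ee_pos: [0.5881, -0.176, 0.0926]
eef_rot: [3.141, -0.003, 3.011]
ft_force: [-0.4, 0.9, 0.1]
opening: 0.0401
[ 0.58806892 -0.17601164  0.09261738] [ 3.14114393 -0.00328587  3.01080232] [ 0.07617271 -0.02133644 -0.01065372] [-0.35503603  0.89857719  0.07645981]
[196.  52.] xy [ 0.4727 -0.1936] wh [0.0163 0.0355] ang 2.468 2.664 top 0.1004 1596
[257. 249.] xy [ 0.5906 -0.1765] wh [0.0353 0.0164] ang 0.09 3.002 top 0.1004 925
[216. 241.] xy [ 0.5812 -0.1979] wh [0.0209 0.0095] ang 0.483 0.499 top 0.1134 355
[297. 241.] xy [ 0.5873 -0.1539] wh [0.0096 0.0211] ang 2.386 2.372 top 0.1133 353
```

View pics/w3.png

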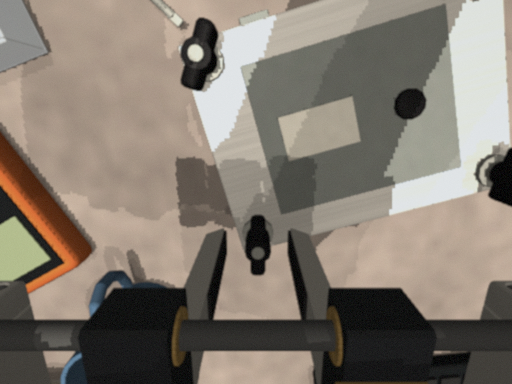

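```bash
python3 -m crank '[[[0,0,0,0.002,0,-0.0165,0.04],[0,0,0,0.002,0,-0.0165,0.0],[0,0,0,0.002,0,-0.0165,0.0],[0,0,0,0.002,0,-0.0165,0.0],[0,0,0,0.002,0,-0.0165,0.0]]]'
python3 -c "
from h import *
s=read_state();print(s['ee_pos'],s['eef_rot'],s['moment'],s['ft_force'],s['joint_torque'][6])"

```

```text
t: 6.62
ee_pos: [0.5918, -0.1763, 0.0784]
eef_rot: [3.141, 0.0, 3.013]
ft_force: [-0.1, 5.1, 3.0]
opening: 0.0098
[ 0.59183157 -0.1762837   0.07837527] [3.14095048e+00 3.76358814e-04 3.01307550e+00] [ 1.27862122 -0.05063478 -0.07864937] [-0.09891805  5.14031901  2.96397136] 0.06321921246126294
```

```bash
python3 -m crank '[[[0,0,-0.16,-0.001,0.0005,-0.0004,0],[0,0,-0.32,-0.001,0.0005,-0.0008,0],[0,0,-0.48,-0.001,0.0005,-0.0012,0],[0,0,-0.64,-0.001,0.0005,-0.0016,0],[0,0,-0.79,-0.001,0.0005,-0.0019,0]]]'
python3 -c "
from h import *
s=read_state();print(s['ee_pos'],s['eef_rot'],s['moment'],s['ft_force'],s['joint_torque'][6],s['opening'])"

```

```text
t: 7.25
ee_pos: [0.5917, -0.1763, 0.0767]
eef_rot: [3.14, 0.002, 2.218]
ft_force: [5.0, 1.0, -2.2]
opening: 0.0094
[ 0.59171888 -0.17625255  0.07668298] [3.14006877e+00 1.69031944e-03 2.21813117e+00] [ 0.05526229 -1.13884724  0.03050509] [ 5.03948836  0.99362686 -2.197434  ] 3.1536517292261124 0.009376598271952941
```

```bash
python3 -m crank '[[[0,0,0,0,0,0,0.04],[0,0,0,0,0,0,0.04],[0,0,0,0,0,0.03,0.04],[0,0,0.15,-0.03,-0.005,0.05,0.04],[0,0,0.3,-0.08,-0.011,0.05,0.04]]]'
python3 -m crank '[[[0,0,0.14,-0.03,-0.0055,0,0.04],[0,0,0.14,-0.038,-0.0055,-0.02,0.04],[0,0,0.14,-0.038,-0.0055,-0.03,0.04]]]'
python3 -c "
from h import *
s=read_state();print(s['ee_pos'],s['eef_rot'],s['moment'],s['ft_force'])
f=grab('wrist');knobs(f,.096);cv2.imwrite('pics/w4.png',f['frame'][:,:,::-1])"

```

```text
t: 7.88
ee_pos: [0.5108, -0.1879, 0.1273]
eef_rot: [3.141, 0.003, 2.531]
ft_force: [-0.7, -0.8, 0.7]
opening: 0.0399
t: 8.25
ee_pos: [0.472, -0.1929, 0.0958]
eef_rot: [3.141, -0.0, 2.664]
ft_force: [-0.1, 0.1, 0.3]
opening: 0.0399
[ 0.4720135  -0.19292063  0.09575048] [ 3.14133483e+00 -3.55009328e-04  2.66384545e+00] [-0.01024583 -0.01781603 -0.0314387 ] [-0.09608234  0.08610996  0.28420404]
[497.  87.] xy [ 0.4485 -0.0313] wh [0.0164 0.0239] ang 1.716 2.224 top 0.0986 824
[257. 243.] xy [ 0.472  -0.1934] wh [0.0163 0.0352] ang 2.435 2.673 top 0.1002 893
[217. 240.] xy [ 0.4585 -0.2115] wh [0.0212 0.0092] ang 0.107 0.097 top 0.1137 322
[296. 240.] xy [ 0.4787 -0.1719] wh [0.0092 0.021 ] ang 2.045 2.091 top 0.1137 315
```

View pics/w4.png

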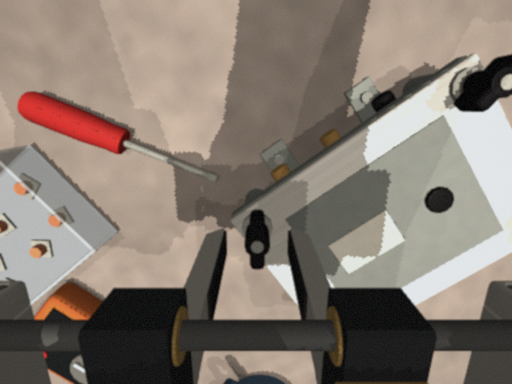

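Knob b sits centred between the fingers at (257,243), aligned; a at (490,85) has been turned. Descend and grip b.

```bash
python3 -m crank '[[[0,0,0,0,0,-0.018,0.04],[0,0,0,0,0,-0.018,0.0],[0,0,0,0,0,-0.018,0.0],[0,0,0,0,0,-0.018,0.0],[0,0,0,0,0,-0.018,0.0]]]'
python3 -c "
from h import *
s=read_state();print(s['ee_pos'],s['eef_rot'],s['moment'],s['ft_force'],s['joint_torque'][6])"

```

```text
t: 8.93
ee_pos: [0.4727, -0.1932, 0.0784]
eef_rot: [-3.141, 0.001, 2.663]
ft_force: [-1.0, -2.0, 2.0]
opening: 0.0099
[ 0.47269602 -0.19319458  0.0784485 ] [-3.14134190e+00  6.35269171e-04  2.66269234e+00] [-0.65823282  0.26483786  0.04439489] [-1.04190867 -1.95229069  1.96374901] -0.061125203501433134
```

```bash
python3 -m crank '[[[0,0,-0.16,0,0,-0.0004,0],[0,0,-0.32,0,0,-0.0008,0],[0,0,-0.48,0,0,-0.0012,0],[0,0,-0.64,0,0,-0.0016,0],[0,0,-0.79,0,0,-0.0019,0]]]'
python3 -c "
from h import *
s=read_state();print(s['ee_pos'],s['eef_rot'],s['moment'],s['ft_force'],s['joint_torque'][6],s['opening'])"

```

```text
t: 9.55
ee_pos: [0.4729, -0.1931, 0.0766]
eef_rot: [3.141, 0.001, 1.868]
ft_force: [0.4, -1.9, 1.8]
opening: 0.0097
[ 0.47291006 -0.19307165  0.07659128] [3.14096382e+00 5.94045340e-04 1.86774416e+00] [-0.43281175  0.12711229  0.05197264] [ 0.4283105  -1.85905518  1.80654221] 3.111936002969742 0.009740961429561386
```

```bash
python3 -m crank '[[[0,0,0,0,0,0,0.04],[0,0,0,0,0,0,0.04],[0,0,0,0,0,0.03,0.04],[0,0,0.16,0.008,0.016,0.05,0.04],[0,0,0.32,0.033,0.065,0.05,0.04]]]'
python3 -m crank '[[[0,0,0.16,0.022,0.044,0,0.04],[0,0,0.32,0.045,0.09,0,0.04],[0,0,0.48,0.061,0.12,0,0.04],[0,0,0.61,0.061,0.12,-0.01,0.04],[0,0,0.615,0.061,0.12,-0.03,0.04]]]'
python3 -c "
from h import *
s=read_state();print(s['ee_pos'],s['eef_rot'],s['moment'],s['ft_force'])
f=grab('wrist');knobs(f,.096);cv2.imwrite('pics/w5.png',f['frame'][:,:,::-1])"

```

```text
t: 10.18
ee_pos: [0.5061, -0.1293, 0.128]
eef_rot: [3.14, 0.002, 2.196]
ft_force: [1.6, -0.0, -0.8]
opening: 0.0394
t: 10.8
ee_pos: [0.5672, -0.0075, 0.0965]
eef_rot: [3.141, 0.001, 2.813]
ft_force: [0.2, 0.0, 0.3]
opening: 0.0404
[ 0.56718353 -0.00746737  0.09646723] [3.14063269e+00 1.29184783e-03 2.81346351e+00] [ 0.04093618 -0.02324852  0.02088366] [0.19213214 0.04023401 0.26176729]
[157.  64.] xy [ 0.4481 -0.0253] wh [0.0165 0.0344] ang 2.243 1.991 top 0.0987 1288
[256. 242.] xy [ 0.5661 -0.0081] wh [0.0162 0.0348] ang 2.584 2.807 top 0.1002 880
[218. 239.] xy [ 0.5564 -0.0278] wh [0.021  0.0092] ang 0.271 0.246 top 0.1136 315
[295. 239.] xy [0.5707 0.0141] wh [0.0094 0.0212] ang 2.213 2.251 top 0.1131 303
```

View pics/w5.png

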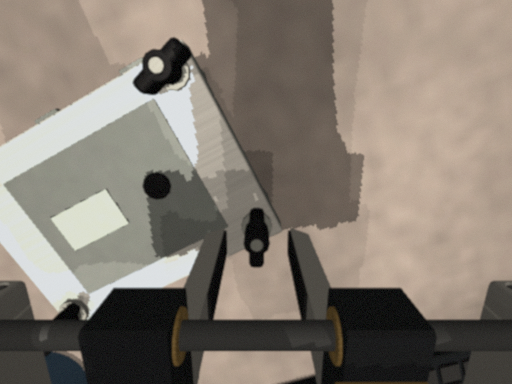

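Knob d is centred at (256,242) between the fingers; a at (157,64) was turned to about 1.99 rad.

```bash
python3 -m crank '[[[0,0,0,-0.0005,-0.0004,-0.018,0.04],[0,0,0,-0.0005,-0.0004,-0.018,0.0],[0,0,0,-0.0005,-0.0004,-0.018,0.0],[0,0,0,-0.0005,-0.0004,-0.018,0.0],[0,0,0,-0.0005,-0.0004,-0.018,0.0]]]'
python3 -c "
from h import *
s=read_state();print(s['ee_pos'],s['eef_rot'],s['moment'],s['ft_force'],s['joint_torque'][6])"

```

```text
t: 11.48
ee_pos: [0.5666, -0.0077, 0.0787]
eef_rot: [3.141, 0.001, 2.808]
ft_force: [0.7, 3.3, 1.7]
opening: 0.0096
[ 0.56657973 -0.00774384  0.07872807] [3.14077598e+00 8.58179031e-04 2.80825738e+00] [ 0.87514893 -0.31288841 -0.00452134] [0.71478525 3.26806008 1.73937472] 0.03421480651013553
```

```bash
python3 -m crank '[[[0,0,-0.16,0,0.0004,-0.0004,0],[0,0,-0.32,0,0.0004,-0.0008,0],[0,0,-0.48,0,0.0004,-0.0012,0],[0,0,-0.64,0,0.0004,-0.0016,0],[0,0,-0.79,0,0.0004,-0.0019,0]]]'
python3 -c "
from h import *
s=read_state();print(s['ee_pos'],s['eef_rot'],s['moment'],s['ft_force'],s['joint_torque'][6],s['opening'])"

```

```text
t: 12.1
ee_pos: [0.5669, -0.0074, 0.0769]
eef_rot: [3.14, 0.0, 2.013]
ft_force: [2.5, 2.9, 2.6]
opening: 0.01
[ 0.56687503 -0.00736241  0.07693974] [3.13997059e+00 2.57903081e-04 2.01331096e+00] [ 0.51762392 -0.51156705  0.01292631] [2.45516004 2.89875534 2.58461991] 3.1249355524778366 0.010001410376715503
```

```bash
python3 -m crank '[[[0,0,0,0,0,0,0.04],[0,0,0,0,0,0,0.04],[0,0,0,0,0,0.03,0.04],[0,0,0,-0.02,-0.003,0.045,0.04],[0,0,0,-0.07,-0.01,0.045,0.04]]]'
python3 -m crank '[[[0,0,0,-0.04,-0.006,0,0.04],[0,0,0,-0.049,-0.0072,-0.01,0.04],[0,0,0,-0.049,-0.0072,-0.026,0.04],[0,0,0,-0.049,-0.0072,-0.046,0.04]]]'
python3 -c "
from h import *
s=read_state();print(s['ee_pos'],s['eef_rot'],s['moment'],s['ft_force'])"
python3 -m crank '[[[0,0,0,0,0,0,0.0],[0,0,0,0,0,0,0.0],[0,0,0,0,0,0,0.0],[0,0,0,0,0,0,0]]]'
python3 -c "
from h import *
s=read_state();print(s['ee_pos'],s['eef_rot'],s['moment'],s['ft_force'])"

```

```text
t: 12.72
ee_pos: [0.4968, -0.0183, 0.1222]
eef_rot: [3.14, 0.002, 2.021]
ft_force: [-0.2, -0.3, 0.7]
opening: 0.0405
t: 13.22
ee_pos: [0.4483, -0.0249, 0.0742]
eef_rot: [3.141, 0.001, 2.019]
ft_force: [0.6, 0.2, -0.1]
opening: 0.04
[ 0.44826992 -0.02490129  0.07423695] [3.14114353e+00 6.38660079e-04 2.01942987e+00] [-0.0244879  -0.01100543 -0.01582008] [ 0.58042655  0.21791643 -0.14504624]
t: 13.72
ee_pos: [0.4481, -0.0248, 0.0759]
eef_rot: [3.14, 0.001, 2.018]
ft_force: [5.9, 0.8, -2.2]
opening: 0.0096
[ 0.44809436 -0.02478276  0.07585727] [3.13977071e+00 6.55152079e-04 2.01825671e+00] [ 0.32678212 -1.3135543   0.01214624] [ 5.92677928  0.84874837 -2.15530384]
```

```bash
cat > m.py <<'E'
from rig import read_state
s=read_state();print("   MZ %.3f yaw %.3f F %s p %s op %.4f q7t %.3f"%(s['moment'][2],s['eef_rot'][2],s['ft_force'].round(1),s['ee_pos'].round(4),s['opening'],s['joint_torque'][6]))
E
python3 -m crank '[[[0,0,-0.12,0.0006,0,-0.0003,0],[0,0,-0.24,0.0006,0,-0.0006,0],[0,0,-0.34,0.0006,0,-0.0008,0]]]';python3 m.py
python3 -m crank '[[[0,0,-0.06,0,0,-0.00015,0]]]'|tail -1;python3 m.py
python3 -m crank '[[[0,0,-0.06,0,0,-0.00015,0]]]'|tail -1;python3 m.py
```

```text
t: 14.1
ee_pos: [0.4484, -0.0248, 0.0751]
eef_rot: [3.14, -0.0, 1.675]
ft_force: [1.9, 1.9, 3.5]
opening: 0.01
   MZ 0.124 yaw 1.675 F [1.9 1.9 3.5] p [ 0.4484 -0.0248  0.0751] op 0.0100 q7t 1.849
opening: 0.0098
   MZ 0.110 yaw 1.616 F [0.7 1.7 4. ] p [ 0.4484 -0.0247  0.0749] op 0.0098 q7t 0.704
opening: 0.0095
   MZ 0.088 yaw 1.556 F [1.5 2.4 4.1] p [ 0.4484 -0.0247  0.0748] op 0.0095 q7t 1.196
```

```bash
python3 -m crank '[[[0,0,-0.06,0,0,-0.00015,0]]]'|tail -1;python3 m.py
python3 -m crank '[[[0,0,-0.06,0,0,-0.00015,0]]]'|tail -1;python3 m.py
```

```text
opening: 0.0102
   MZ 0.028 yaw 1.496 F [1.4 0.6 3.3] p [ 0.4484 -0.0247  0.0746] op 0.0102 q7t 1.209
opening: 0.0097
   MZ 0.121 yaw 1.436 F [2.2 1.7 3.6] p [ 0.4485 -0.0247  0.0745] op 0.0097 q7t 1.203
```

```bash
python3 -m crank '[[[0,0,0,0,0,0,0.04],[0,0,0,0,0,0,0.04],[0,0,0,0,0,0.03,0.04],[0,0,0.16,0.015,-0.016,0.05,0.04],[0,0,0.32,0.05,-0.053,0.05,0.04]]]'
python3 -m crank '[[[0,0,0.16,0.035,-0.037,0,0.04],[0,0,0.32,0.07,-0.074,0,0.04],[0,0,0.45,0.093,-0.0986,0,0.04],[0,0,0.455,0.093,-0.0986,-0.03,0.04],[0,0,0.455,0.093,-0.0986,-0.048,0.04]]]'
python3 m.py
python3 -m crank '[[[0,0,0,0,0,0,0.04],[0,0,0,0,0,0,0.0],[0,0,0,0,0,0,0.0],[0,0,0,0,0,0,0.0],[0,0,0,0,0,0,0]]]'
python3 m.py
```

```text
t: 15.22
ee_pos: [0.4988, -0.0767, 0.1253]
eef_rot: [3.139, -0.001, 1.768]
ft_force: [0.6, 0.7, 0.4]
opening: 0.0399
t: 15.85
ee_pos: [0.59, -0.1768, 0.0745]
eef_rot: [-3.141, -0.001, 2.213]
ft_force: [1.0, 0.7, 0.5]
opening: 0.04
   MZ -0.003 yaw 2.213 F [1.  0.7 0.5] p [ 0.59   -0.1768  0.0745] op 0.0400 q7t 0.031
t: 16.48
ee_pos: [0.5915, -0.1761, 0.0765]
eef_rot: [3.14, 0.001, 2.213]
ft_force: [4.4, 4.0, 3.6]
opening: 0.0098
   MZ 0.041 yaw 2.213 F [4.4 4.  3.6] p [ 0.5915 -0.1761  0.0765] op 0.0098 q7t -0.059
```

```bash

python3 -m crank '[[[0,0,-0.12,0.0005,0.0003,-0.0003,0],[0,0,-0.24,0.0005,0.0003,-0.0006,0],[0,0,-0.34,0.0005,0.0003,-0.0008,0]]]'|tail -1;python3 m.py
python3 -m crank '[[[0,0,-0.06,0,0,-0.00015,0]]]'|tail -1;python3 m.py
python3 -m crank '[[[0,0,-0.06,0,0,-0.00015,0]]]'|tail -1;python3 m.py
python3 -m crank '[[[0,0,-0.06,0,0,-0.00015,0]]]'|tail -1;python3 m.py
python3 -m crank '[[[0,0,-0.06,0,0,-0.00015,0]]]'|tail -1;python3 m.py
```

```text
opening: 0.0099
   MZ 0.158 yaw 1.870 F [-0.3  1.5  4.5] p [ 0.5917 -0.176   0.0757] op 0.0099 q7t 1.908
opening: 0.01
   MZ 0.077 yaw 1.811 F [0.9 2.3 6.6] p [ 0.5917 -0.1761  0.0755] op 0.0100 q7t 0.747
opening: 0.0092
   MZ 0.042 yaw 1.751 F [1.1 1.6 6.4] p [ 0.5917 -0.1761  0.0754] op 0.0092 q7t 1.248
opening: 0.0095
   MZ 0.110 yaw 1.691 F [0.2 1.7 5.3] p [ 0.5917 -0.1761  0.0752] op 0.0095 q7t 1.265
opening: 0.0097
   MZ 0.059 yaw 1.631 F [0.6 1.8 6.7] p [ 0.5917 -0.176   0.0751] op 0.0097 q7t 1.263
```

```bash
python3 -m crank '[[[0,0,0,0,0,0,0.04],[0,0,0,0,0,0,0.04],[0,0,0,0,0,0.03,0.04],[0,0,0.12,-0.025,-0.004,0.05,0.04],[0,0,0.237,-0.08,-0.0115,0.05,0.04]]]'|tail -1
python3 -m crank '[[[0,0,0,-0.0388,-0.0056,0,0.04],[0,0,0,-0.0388,-0.0056,-0.03,0.04],[0,0,0,-0.0388,-0.0056,-0.0487,0.04],[0,0,0,-0.0388,-0.0056,-0.0487,0.04]]]'|tail -1
python3 m.py
python3 -m crank '[[[0,0,0,0,0,0,0.0],[0,0,0,0,0,0,0.0],[0,0,0,0,0,0,0.0],[0,0,0,0,0,0,0]]]'|tail -1
python3 m.py
```

```text
opening: 0.0399
opening: 0.04
   MZ -0.004 yaw 1.870 F [-0.1  1.  -0.2] p [ 0.4719 -0.1934  0.0748] op 0.0400 q7t 0.500
opening: 0.0098
   MZ 0.013 yaw 1.870 F [2.4 1.7 2.8] p [ 0.4729 -0.1934  0.0762] op 0.0098 q7t -0.027
```

```bash

python3 -m crank '[[[0,0,-0.12,0.0003,0.0003,-0.0003,0],[0,0,-0.24,0.0003,0.0003,-0.0006,0],[0,0,-0.34,0.0003,0.0003,-0.0008,0]]]'|tail -1;python3 m.py
python3 -m crank '[[[0,0,-0.06,0,0,-0.00015,0]]]'|tail -1;python3 m.py
python3 -m crank '[[[0,0,-0.06,0,0,-0.00015,0]]]'|tail -1;python3 m.py
python3 -m crank '[[[0,0,-0.06,0,0,-0.00015,0]]]'|tail -1;python3 m.py
python3 -m crank '[[[0,0,-0.06,0,0,-0.00015,0]]]'|tail -1;python3 m.py
```

```text
opening: 0.0099
   MZ 0.047 yaw 1.526 F [ 0.7 -0.3  3.6] p [ 0.473  -0.1933  0.0753] op 0.0099 q7t 1.863
opening: 0.0097
   MZ 0.065 yaw 1.467 F [-0.6 -1.2  4.3] p [ 0.473  -0.1933  0.0752] op 0.0097 q7t 0.735
opening: 0.0101
   MZ 0.059 yaw 1.408 F [0.7 0.6 4.6] p [ 0.473  -0.1933  0.0751] op 0.0101 q7t 1.220
opening: 0.01
   MZ 0.044 yaw 1.348 F [-0.5  0.9  5. ] p [ 0.473  -0.1933  0.0749] op 0.0100 q7t 1.230
opening: 0.0094
   MZ 0.159 yaw 1.288 F [-0.3 -0.7  6.5] p [ 0.473  -0.1934  0.0748] op 0.0094 q7t 1.224
```

```bash
python3 -m crank '[[[0,0,0,0,0,0,0.04],[0,0,0,0,0,0,0.04],[0,0,0,0,0,0.03,0.04],[0,0,0.16,0.01,0.02,0.05,0.04],[0,0,0.32,0.034,0.068,0.05,0.04]]]'|tail -1
python3 -m crank '[[[0,0,0.16,0.022,0.044,0,0.04],[0,0,0.3,0.045,0.09,0,0.04],[0,0,0.405,0.0599,0.118,0,0.04],[0,0,0.405,0.0599,0.118,-0.03,0.04],[0,0,0.405,0.0599,0.118,-0.048,0.04]]]'|tail -1
python3 m.py
python3 -m crank '[[[0,0,0,0,0,0,0.04],[0,0,0,0,0,0,0.0],[0,0,0,0,0,0,0.0],[0,0,0,0,0,0,0.0],[0,0,0,0,0,0,0]]]'|tail -1
python3 m.py
```

```text
opening: 0.0401
opening: 0.04
   MZ -0.001 yaw 2.016 F [ 0.5 -0.1 -0.1] p [ 0.5661 -0.0071  0.0752] op 0.0400 q7t -0.225
opening: 0.0099
   MZ -0.068 yaw 2.015 F [0.3 0.6 4.4] p [ 0.5668 -0.0071  0.0768] op 0.0099 q7t -0.033
```

```bash

python3 -m crank '[[[0,0,-0.12,0,0,-0.0003,0],[0,0,-0.24,0,0,-0.0006,0],[0,0,-0.34,0,0,-0.0008,0]]]'|tail -1;python3 m.py
python3 -m crank '[[[0,0,-0.06,0,0,-0.00015,0]]]'|tail -1;python3 m.py
python3 -m crank '[[[0,0,-0.06,0,0,-0.00015,0]]]'|tail -1;python3 m.py
python3 -m crank '[[[0,0,-0.06,0,0,-0.00015,0]]]'|tail -1;python3 m.py
python3 -m crank '[[[0,0,-0.06,0,0,-0.00015,0]]]'|tail -1;python3 m.py
```

```text
opening: 0.0098
   MZ 0.037 yaw 1.671 F [1.2 1.3 1.3] p [ 0.5671 -0.007   0.076 ] op 0.0098 q7t 1.892
opening: 0.0096
   MZ 0.066 yaw 1.612 F [0.7 1.5 3.6] p [ 0.5672 -0.0071  0.0759] op 0.0096 q7t 0.743
opening: 0.0098
   MZ 0.084 yaw 1.553 F [1.2 0.7 5.1] p [ 0.5672 -0.007   0.0758] op 0.0098 q7t 1.226
opening: 0.0099
   MZ 0.106 yaw 1.493 F [2.5 0.9 5.6] p [ 0.5673 -0.0071  0.0757] op 0.0099 q7t 1.235
opening: 0.0097
   MZ 0.107 yaw 1.433 F [ 1.  -0.   5.2] p [ 0.5673 -0.007   0.0756] op 0.0097 q7t 1.231
```

```bash
python3 -m crank '[[[0,0,0,0,0,0,0.04],[0,0,0,0,0,0,0.04],[0,0,0,0,0,0.03,0.04],[0,0,0,-0.02,-0.003,0.045,0.04],[0,0,0,-0.07,-0.01,0.045,0.04]]]'|tail -1
python3 -m crank '[[[0,0,0,-0.04,-0.006,0,0.04],[0,0,0,-0.0489,-0.0077,-0.01,0.04],[0,0,0,-0.0489,-0.0077,-0.026,0.04],[0,0,0,-0.0489,-0.0077,-0.0455,0.04],[0,0,0,-0.0489,-0.0077,-0.0455,0.04]]]'|tail -1
python3 m.py
python3 -m crank '[[[0,0,0,0,0,0,0.0],[0,0,0,0,0,0,0.0],[0,0,0,0,0,0,0.0],[0,0,0,0,0,0,0]]]'|head -1
python3 m.py
python3 -m crank '[[[0,0,-0.05,0,0,-0.00012,0]]]'|head -1;python3 m.py
python3 -m crank '[[[0,0,-0.05,0,0,-0.00012,0]]]'|tail -1;python3 m.py
```

```text
opening: 0.0402
opening: 0.04
   MZ -0.040 yaw 1.435 F [ 0.4 -1.6  0.1] p [ 0.4474 -0.0251  0.0736] op 0.0400 q7t 0.738
t: 24.35
   MZ -0.085 yaw 1.435 F [ 4.9 -0.8 -0.8] p [ 0.4484 -0.0248  0.0749] op 0.0097 q7t 0.047
t: 24.48
   MZ 0.036 yaw 1.384 F [4.3 0.  0.3] p [ 0.4485 -0.0248  0.0748] op 0.0099 q7t 1.570
opening: 0.0099
   MZ 0.084 yaw 1.333 F [ 3.6 -0.2  1.8] p [ 0.4485 -0.0248  0.0747] op 0.0099 q7t 0.999
```

```bash

python3 -m crank '[[[0,0,-0.05,0,0,-0.00012,0]]]'|tail -1;python3 m.py
python3 -m crank '[[[0,0,-0.05,0,0,-0.00012,0]]]'|tail -1;python3 m.py
```

```text
opening: 0.0097
   MZ 0.022 yaw 1.283 F [2.8 0.4 3.2] p [ 0.4485 -0.0248  0.0746] op 0.0097 q7t 0.968
opening: 0.0099
   MZ 0.120 yaw 1.233 F [3.3 0.5 3. ] p [ 0.4485 -0.0248  0.0745] op 0.0099 q7t 0.956
```

```bash

python3 -m crank '[[[0,0,-0.05,0,0,-0.00012,0]]]'|tail -1;python3 m.py
python3 -m crank '[[[0,0,-0.05,0,0,-0.00012,0]]]'|tail -1;python3 m.py
```

```text
opening: 0.01
   MZ 0.098 yaw 1.184 F [3.1 0.8 3.7] p [ 0.4485 -0.0248  0.0744] op 0.0100 q7t 0.947
opening: 0.0099
   MZ 0.103 yaw 1.133 F [3.5 0.2 4.4] p [ 0.4486 -0.0248  0.0743] op 0.0099 q7t 0.943
```

```bash

python3 -m crank '[[[0,0,-0.05,0,0,-0.00012,0]]]'|tail -1;python3 m.py
python3 -m crank '[[[0,0,-0.05,0,0,-0.00012,0]]]'|tail -1;python3 m.py
```

```text
opening: 0.0096
   MZ 0.088 yaw 1.083 F [ 2.9 -0.1  4.4] p [ 0.4486 -0.0248  0.0742] op 0.0096 q7t 0.939
opening: 0.0095
   MZ 0.143 yaw 1.033 F [ 2.1 -0.4  3.9] p [ 0.4486 -0.0248  0.074 ] op 0.0095 q7t 0.936
```

```bash

python3 -m crank '[[[0,0,-0.05,0,0,-0.00012,0]]]'|tail -1;python3 m.py
```

```text
opening: 0.01
   MZ 0.065 yaw 0.983 F [ 3.1 -0.9  3.5] p [ 0.4486 -0.0249  0.0739] op 0.0100 q7t 0.934
```

```bash
python3 -m crank '[[[0,0,0,0,0,0,0.04],[0,0,0,0,0,0,0.04],[0,0,0,0,0,0.03,0.04],[0,0,0.16,0.015,-0.016,0.05,0.04],[0,0,0.32,0.05,-0.053,0.05,0.04]]]'|tail -1
python3 -m crank '[[[0,0,0.16,0.035,-0.037,0,0.04],[0,0,0.32,0.07,-0.074,0,0.04],[0,0,0.328,0.0931,-0.0982,0,0.04],[0,0,0.328,0.0931,-0.0982,-0.03,0.04],[0,0,0.328,0.0931,-0.0982,-0.048,0.04]]]'|tail -1
python3 m.py
python3 -m crank '[[[0,0,0,0,0,0,0.04],[0,0,0,0,0,0,0.0],[0,0,0,0,0,0,0.0],[0,0,0,0,0,0,0.0],[0,0,0,0,0,0,0]]]'|head -1
python3 m.py
python3 -m crank '[[[0,0,-0.05,0,0,-0.00012,0],[0,0,-0.1,0,0,-0.00024,0]]]'|tail -1;python3 m.py
python3 -m crank '[[[0,0,-0.05,0,0,-0.00012,0]]]'|tail -1;python3 m.py
```

```text
opening: 0.0399
opening: 0.0399
   MZ 0.001 yaw 1.622 F [-0.4  0.4  1. ] p [ 0.5879 -0.1735  0.0741] op 0.0399 q7t -0.179
t: 27.35
   MZ 0.052 yaw 1.623 F [16.  -0.4 -5.1] p [ 0.5912 -0.1732  0.0764] op 0.0097 q7t -0.092
opening: 0.0099
   MZ 0.123 yaw 1.522 F [17.7 -1.3 -8.2] p [ 0.5914 -0.1731  0.0762] op 0.0099 q7t 0.991
opening: 0.0099
   MZ 0.095 yaw 1.472 F [18.2 -1.8 -8.3] p [ 0.5916 -0.1732  0.0761] op 0.0099 q7t 0.959
```

```bash
python3 -m crank '[[[0,0,0,0,0,0,0.03],[0,0,0,0.003,-0.003,-0.001,0.03],[0,0,0,0.003,-0.003,-0.001,0.0],[0,0,0,0.003,-0.003,-0.001,0],[0,0,0,0.003,-0.003,-0.001,0]]]'|tail -1
python3 m.py
python3 -m crank '[[[0,0,-0.05,0,0,-0.00012,0]]]'|tail -1;python3 m.py
python3 -m crank '[[[0,0,-0.05,0,0,-0.00012,0]]]'|tail -1;python3 m.py
```

```text
opening: 0.0099
   MZ 0.078 yaw 1.472 F [ 1.3 -1.  -1.6] p [ 0.5917 -0.1766  0.0742] op 0.0099 q7t -0.059
opening: 0.01
   MZ 0.065 yaw 1.421 F [ 0.4 -0.5 -1.1] p [ 0.5917 -0.1766  0.0741] op 0.0100 q7t 1.665
opening: 0.0098
   MZ 0.074 yaw 1.371 F [ 0.7 -1.3 -0.8] p [ 0.5917 -0.1766  0.074 ] op 0.0098 q7t 1.050
```

```bash

python3 -m crank '[[[0,0,-0.05,0,0,-0.00012,0]]]'|tail -1;python3 m.py
python3 -m crank '[[[0,0,-0.05,0,0,-0.00012,0]]]'|tail -1;python3 m.py
```

```text
opening: 0.0097
   MZ 0.082 yaw 1.321 F [ 1.6 -1.2 -0.8] p [ 0.5917 -0.1765  0.0739] op 0.0097 q7t 1.024
opening: 0.0096
   MZ 0.081 yaw 1.271 F [ 0.2 -1.4  0.5] p [ 0.5916 -0.1766  0.0738] op 0.0096 q7t 1.021
```

```bash

python3 -m crank '[[[0,0,-0.05,0,0,-0.00012,0]]]'|tail -1;python3 m.py
python3 -m crank '[[[0,0,-0.05,0,0,-0.00012,0]]]'|tail -1;python3 m.py
```

```text
opening: 0.0099
   MZ 0.052 yaw 1.221 F [ 0.7 -1.3 -0.7] p [ 0.5916 -0.1765  0.0736] op 0.0099 q7t 1.020
opening: 0.0098
   MZ 0.077 yaw 1.171 F [ 0.4 -0.8 -0.3] p [ 0.5916 -0.1765  0.0735] op 0.0098 q7t 1.019
```

```bash
python3 -m crank '[[[0,0,0,0,0,0,0.04],[0,0,0,0,0,0,0.04],[0,0,0,0,0,0.03,0.04],[0,0,0.06,-0.025,-0.004,0.05,0.04],[0,0,0.117,-0.075,-0.0115,0.05,0.04]]]'|tail -1
python3 -m crank '[[[0,0,0,-0.0436,-0.0053,0,0.04],[0,0,0,-0.0436,-0.0053,-0.03,0.04],[0,0,0,-0.0436,-0.0053,-0.0487,0.04],[0,0,0,-0.0436,-0.0053,-0.0487,0.04]]]'|tail -1
python3 m.py
python3 -m crank '[[[0,0,0,0,0,0,0.0],[0,0,0,0,0,0,0.0],[0,0,0,0,0,0,0.0],[0,0,0,0,0,0,0]]]'|head -1
python3 m.py
```

```text
opening: 0.0398
opening: 0.0397
   MZ 0.010 yaw 1.290 F [-0.2  0.1  0.1] p [ 0.4726 -0.1933  0.0739] op 0.0397 q7t 0.501
t: 30.72
   MZ -0.039 yaw 1.289 F [-2.8  0.5  4.5] p [ 0.4731 -0.1932  0.075 ] op 0.0096 q7t 0.036
```

```bash

python3 -m crank '[[[0,0,-0.1,0,0,-0.00024,0],[0,0,-0.2,0,0,-0.0005,0],[0,0,-0.3,0,0,-0.0007,0]]]'|tail -1;python3 m.py
python3 -m crank '[[[0,0,-0.05,0,0,-0.00012,0]]]'|tail -1;python3 m.py
python3 -m crank '[[[0,0,-0.05,0,0,-0.00012,0]]]'|tail -1;python3 m.py
```

```text
opening: 0.0098
   MZ 0.058 yaw 0.986 F [-1.2  0.6  4. ] p [ 0.4732 -0.1932  0.0743] op 0.0098 q7t 2.093
opening: 0.0099
   MZ 0.041 yaw 0.937 F [-1.4  0.7  5.3] p [ 0.4732 -0.1933  0.0742] op 0.0099 q7t 0.398
opening: 0.0095
   MZ 0.020 yaw 0.888 F [-1.2  0.1  6.5] p [ 0.4732 -0.1933  0.0741] op 0.0095 q7t 0.986
```

```bash

python3 -m crank '[[[0,0,-0.05,0,0,-0.00012,0]]]'|tail -1;python3 m.py
```

```text
opening: 0.01
   MZ 0.078 yaw 0.838 F [-1.3  1.8  8.2] p [ 0.4732 -0.1933  0.0741] op 0.0100 q7t 0.985
```

```bash
python3 -m crank '[[[0,0,0,0,0,0,0.04],[0,0,0,0,0,0,0.04],[0,0,0,0,0,0.03,0.04],[0,0,0.15,0.01,0.02,0.05,0.04],[0,0,0.3,0.034,0.068,0.05,0.04]]]'|tail -1
python3 -m crank '[[[0,0,0.15,0.022,0.044,0,0.04],[0,0,0.295,0.045,0.09,0,0.04],[0,0,0.295,0.06,0.1183,0,0.04],[0,0,0.295,0.06,0.1183,-0.03,0.04],[0,0,0.295,0.06,0.1183,-0.0488,0.04]]]'|tail -1
python3 m.py
python3 -m crank '[[[0,0,0,0,0,0,0.04],[0,0,0,0,0,0,0.0],[0,0,0,0,0,0,0.0],[0,0,0,0,0,0,0.0],[0,0,0,0,0,0,0]]]'|head -1
python3 m.py
```

```text
opening: 0.0401
opening: 0.0399
   MZ 0.007 yaw 1.435 F [-0.1 -0.3  0.6] p [ 0.5666 -0.0068  0.0738] op 0.0399 q7t -0.365
t: 33.35
   MZ -0.027 yaw 1.434 F [1.  1.  2.1] p [ 0.5673 -0.007   0.0753] op 0.0103 q7t 0.040
```

```bash

python3 -m crank '[[[0,0,-0.1,0,0,-0.00024,0],[0,0,-0.2,0,0,-0.0005,0],[0,0,-0.3,0,0,-0.0007,0]]]'|tail -1;python3 m.py
python3 -m crank '[[[0,0,-0.05,0,0,-0.00012,0]]]'|tail -1;python3 m.py
python3 -m crank '[[[0,0,-0.05,0,0,-0.00012,0]]]'|tail -1;python3 m.py
```

```text
opening: 0.0101
   MZ 0.068 yaw 1.131 F [ 1.7 -1.2  1.8] p [ 0.5676 -0.0071  0.0747] op 0.0101 q7t 2.128
opening: 0.0095
   MZ 0.053 yaw 1.082 F [ 1.9 -1.   3.8] p [ 0.5676 -0.0071  0.0745] op 0.0095 q7t 0.388
opening: 0.01
   MZ 0.039 yaw 1.033 F [2.1 0.  3.4] p [ 0.5677 -0.0071  0.0745] op 0.0100 q7t 0.986
```

```bash

python3 -m crank '[[[0,0,-0.05,0,0,-0.00012,0]]]'|tail -1;python3 m.py
```

```text
opening: 0.0098
   MZ 0.107 yaw 0.983 F [ 2.2 -1.4  4.4] p [ 0.5677 -0.0071  0.0744] op 0.0098 q7t 1.003
```

```bash
python3 -m crank '[[[0,0,0,0,0,0,0.04],[0,0,0,0,0,0,0.04],[0,0,0,0,0,0.03,0.04],[0,0,0,-0.02,-0.003,0.045,0.04],[0,0,0,-0.07,-0.01,0.045,0.04]]]'|tail -1
python3 -m crank '[[[0,0,0,-0.04,-0.006,0,0.04],[0,0,0,-0.0489,-0.0076,-0.01,0.04],[0,0,0,-0.0489,-0.0076,-0.026,0.04],[0,0,0,-0.0489,-0.0076,-0.045,0.04],[0,0,0,-0.0489,-0.0076,-0.045,0.04]]]'|tail -1
python3 m.py
python3 -m crank '[[[0,0,0,0,0,0,0.0],[0,0,0,0,0,0,0.0],[0,0,0,0,0,0,0.0],[0,0,0,0,0,0,0]]]'|head -1
python3 m.py
```

```text
opening: 0.0402
opening: 0.04
   MZ 0.003 yaw 0.984 F [-0.7 -1.  -0.1] p [ 0.4478 -0.0248  0.0731] op 0.0400 q7t 0.643
t: 35.85
   MZ -0.016 yaw 0.984 F [ 3.6 -1.2 -1.5] p [ 0.4487 -0.0247  0.0742] op 0.0100 q7t 0.008
```

```bash

python3 -m crank '[[[0,0,-0.05,0,0,-0.00012,0]]]'|tail -1;python3 m.py
python3 -m crank '[[[0,0,-0.05,0,0,-0.00012,0]]]'|tail -1;python3 m.py
```

```text
opening: 0.0096
   MZ 0.102 yaw 0.933 F [ 2.1 -1.9  2.9] p [ 0.4488 -0.0247  0.0741] op 0.0096 q7t 1.531
opening: 0.01
   MZ 0.143 yaw 0.883 F [ 1.5 -1.   7.1] p [ 0.4488 -0.0247  0.0741] op 0.0100 q7t 0.932
```

```bash

python3 -m crank '[[[0,0,-0.04,0,0,-0.0001,0]]]'|tail -1;python3 m.py
```

```text
opening: 0.0096
   MZ 0.134 yaw 0.843 F [-0.  -1.9  9.6] p [ 0.4488 -0.0247  0.074 ] op 0.0096 q7t 0.557
```

```bash

python3 -m crank '[[[0,0,-0.04,0,0,0.0002,0]]]'|tail -1;python3 m.py
python3 -c "
from h import *
cams.grab_frame('wrist')"; python3 m.py
```

```text
opening: 0.01
   MZ 0.174 yaw 0.803 F [ 4.7 -2.7 -1.7] p [ 0.4488 -0.0247  0.0741] op 0.0100 q7t 0.670
   MZ 0.107 yaw 0.801 F [ 3.8 -2.   4.8] p [ 0.4488 -0.0248  0.074 ] op 0.0101 q7t 0.779
```

```bash

python3 -m crank '[[[0,0,-0.04,0,0,-0.0001,0]]]'|tail -1;python3 m.py
```

```text
opening: 0.0097
   MZ 0.225 yaw 0.763 F [ 2.3 -3.4  7.3] p [ 0.4488 -0.0248  0.074 ] op 0.0097 q7t 1.029
```

```bash
python3 -m crank '[[[0,0,0,0,0,0,0.04],[0,0,0,0,0,0,0.04],[0,0,0,0,0,0.03,0.04],[0,0,0.1,0.015,-0.016,0.05,0.04],[0,0,0.2,0.05,-0.053,0.05,0.04]]]'|tail -1
python3 -m crank '[[[0,0,0.1,0.035,-0.037,0,0.04],[0,0,0.208,0.07,-0.074,0,0.04],[0,0,0.208,0.0928,-0.0987,0,0.04],[0,0,0.208,0.0928,-0.0987,-0.03,0.04],[0,0,0.208,0.0928,-0.0987,-0.0495,0.04]]]'|tail -1
python3 -m crank '[[[0,0,0,0,0,0,0.04]]]'|head -1
python3 m.py
```

```text
opening: 0.04
opening: 0.0396
t: 37.9
   MZ 0.022 yaw 1.169 F [ 1.2 -1.3  0.6] p [ 0.5887 -0.1742  0.073 ] op 0.0399 q7t 0.303
```

```bash
python3 -m crank '[[[0,0,0,0.003,-0.0023,0.0005,0.02],[0,0,0,0.003,-0.0023,0.0005,0.0],[0,0,0,0.003,-0.0023,0.0005,0.0],[0,0,0,0.003,-0.0023,0.0005,0]]]'|head -1
python3 m.py
python3 -m crank '[[[0,0,-0.05,0,0,-0.00012,0]]]'|tail -1;python3 m.py
python3 -m crank '[[[0,0,-0.05,0,0,-0.00012,0]]]'|tail -1;python3 m.py
```

```text
t: 38.4
   MZ 0.062 yaw 1.169 F [-9.4  4.7 10.4] p [ 0.5918 -0.1766  0.075 ] op 0.0097 q7t -0.054
opening: 0.0097
   MZ 0.096 yaw 1.118 F [-10.6   5.9  11.6] p [ 0.5918 -0.1766  0.075 ] op 0.0097 q7t 1.674
opening: 0.0097
   MZ 0.100 yaw 1.067 F [-11.    6.3  15.5] p [ 0.5917 -0.1766  0.0749] op 0.0097 q7t 1.026
```

```bash

python3 -m crank '[[[0,0,-0.04,0,0,-0.0001,0]]]'|tail -1;python3 m.py
```

```text
opening: 0.0098
   MZ 0.154 yaw 1.027 F [-11.    6.4  16.5] p [ 0.5918 -0.1766  0.0749] op 0.0098 q7t 0.624
```

```bash

python3 -m crank '[[[0,0,-0.04,-0.0015,0.001,0.001,0]]]'|tail -1;python3 m.py
```

```text
opening: 0.0098
   MZ 0.055 yaw 0.987 F [ 11.   -7.8 -22.5] p [ 0.5913 -0.1764  0.0752] op 0.0098 q7t 0.870
```

```bash

python3 -m crank '[[[0,0,-0.04,0,0,0,0]]]'|tail -1;python3 m.py
```

```text
opening: 0.0096
   MZ 0.073 yaw 0.947 F [  4.9  -4.  -12.1] p [ 0.5914 -0.1764  0.0751] op 0.0096 q7t 0.766
```

```bash

python3 -m crank '[[[0,0,-0.03,0.0004,-0.0003,-0.0003,0]]]'|tail -1;python3 m.py
```

```text
opening: 0.01
   MZ 0.169 yaw 0.917 F [-2.2 -0.3 -0.1] p [ 0.5915 -0.1764  0.075 ] op 0.0100 q7t 0.332
```

```bash

python3 -m crank '[[[0,0,-0.03,0,0,-0.0002,0]]]'|tail -1;python3 m.py
```

```text
opening: 0.0094
   MZ 0.188 yaw 0.887 F [-1.1 -0.5  1.2] p [ 0.5916 -0.1764  0.075 ] op 0.0094 q7t 0.483
```

```bash
python3 -m crank '[[[0,0,0,0,0,0,0.04],[0,0,0,0,0,0,0.04],[0,0,0,0,0,0.03,0.04],[0,0,-0.03,-0.025,-0.004,0.05,0.04],[0,0,-0.05,-0.075,-0.0115,0.05,0.04]]]'|tail -1
python3 -m crank '[[[0,0,0,-0.0434,-0.0054,0,0.04],[0,0,0,-0.0434,-0.0054,-0.03,0.04],[0,0,0,-0.0434,-0.0054,-0.051,0.04],[0,0,0,-0.0434,-0.0054,-0.051,0.04]]]'|tail -1
python3 m.py
python3 -m crank '[[[0,0,0,0,0,0,0.0],[0,0,0,0,0,0,0.0],[0,0,0,0,0,0,0.0],[0,0,0,0,0,0,0]]]'|head -1
python3 m.py
python3 -m crank '[[[0,0,-0.05,0,0,-0.00012,0]]]'|tail -1;python3 m.py
```

```text
opening: 0.04
opening: 0.04
   MZ -0.008 yaw 0.838 F [-0.4 -0.4 -0. ] p [ 0.4726 -0.1933  0.0733] op 0.0400 q7t 0.523
t: 40.9
   MZ -0.027 yaw 0.839 F [-1.4  3.   6.2] p [ 0.4733 -0.1932  0.0742] op 0.0096 q7t 0.037
opening: 0.0099
   MZ 0.071 yaw 0.788 F [-2.6  3.4 10.3] p [ 0.4733 -0.1932  0.0742] op 0.0099 q7t 1.544
```

```bash

python3 -m crank '[[[0,0,-0.05,0,0,-0.0001,0]]]'|tail -1;python3 m.py
```

```text
opening: 0.0102
   MZ 0.118 yaw 0.737 F [-3.8  4.1 12.2] p [ 0.4733 -0.1932  0.0741] op 0.0102 q7t 0.941
```

```bash

python3 -m crank '[[[0,0,-0.05,0,0,0,0]]]'|tail -1;python3 m.py
```

```text
opening: 0.0098
   MZ 0.154 yaw 0.687 F [-3.   3.4 10. ] p [ 0.4734 -0.1932  0.0741] op 0.0098 q7t 0.902
```

```bash

python3 -m crank '[[[0,0,-0.04,0,0,0,0]]]'|tail -1;python3 m.py
```

```text
opening: 0.0099
   MZ 0.199 yaw 0.647 F [-3.1  3.  10.7] p [ 0.4734 -0.1933  0.0741] op 0.0099 q7t 0.538
```

```bash
python3 -m crank '[[[0,0,0,0,0,0,0.04],[0,0,0,0,0,0,0.04],[0,0,0,0,0,0.03,0.04],[0,0,0.1,0.01,0.02,0.05,0.04],[0,0,0.2,0.034,0.068,0.05,0.04]]]'|tail -1
python3 -m crank '[[[0,0,0.1,0.022,0.044,0,0.04],[0,0,0.136,0.045,0.09,0,0.04],[0,0,0.136,0.0603,0.1182,0,0.04],[0,0,0.136,0.0603,0.1182,-0.03,0.04],[0,0,0.136,0.0603,0.1182,-0.0497,0.04]]]'|tail -1
python3 -m crank '[[[0,0,0,0,0,0,0.04]]]'|head -1
python3 m.py
python3 -m crank '[[[0,0,0,0,0,0,0.0],[0,0,0,0,0,0,0.0],[0,0,0,0,0,0,0.0],[0,0,0,0,0,0,0]]]'|head -1
python3 m.py
python3 -m crank '[[[0,0,-0.05,0,0,-0.00012,0]]]'|tail -1;python3 m.py
```

```text
opening: 0.0398
opening: 0.04
t: 42.78
   MZ 0.017 yaw 0.984 F [ 0.2  0.2 -0.2] p [ 0.5667 -0.0078  0.073 ] op 0.0399 q7t 0.380
t: 43.28
   MZ -0.024 yaw 0.985 F [-0.7  0.   5.4] p [ 0.5677 -0.0071  0.0743] op 0.0096 q7t 0.044
opening: 0.0095
   MZ 0.188 yaw 0.934 F [-1.5  0.2  7.4] p [ 0.5678 -0.0072  0.0743] op 0.0095 q7t 1.588
```

```bash

python3 -m crank '[[[0,0,-0.05,0,0,-0.0001,0]]]'|tail -1;python3 m.py
```

```text
opening: 0.0098
   MZ 0.158 yaw 0.883 F [-2.   0.7  8.8] p [ 0.5678 -0.0072  0.0743] op 0.0098 q7t 0.974
```

```bash

python3 -m crank '[[[0,0,-0.05,0,0,0,0]]]'|tail -1;python3 m.py
```

```text
opening: 0.0099
   MZ 0.228 yaw 0.833 F [-1.9  0.   8.2] p [ 0.5678 -0.0072  0.0742] op 0.0099 q7t 0.932
```

```bash
python3 -m crank '[[[0,0,0,0,0,0,0.04],[0,0,0,0,0,0,0.04],[0,0,0,0,0,0.04,0.04],[0,0,0,-0.02,-0.03,0.08,0.04],[0,0,0,-0.045,-0.07,0.12,0.04]]]'|tail -1
python3 -m crank '[[[0,0,0,-0.03,-0.04,0.03,0.04],[0,0,0,-0.058,-0.083,0.056,0.04],[0,0,0,-0.058,-0.083,0.056,0.04]]]'|tail -1
python3 -c "
from h import *
f=grab('wrist');knobs(f,.09,.11);cv2.imwrite('pics/w6.png',f['frame'][:,:,::-1])
np.savez('w6.npz',P=pts(f),im=f['frame'])"; python3 m.py
```

```text
opening: 0.0401
opening: 0.04
[228.  10.] xy [ 0.5614 -0.0144] wh [0.0198 0.0159] ang 0.844 0.842 top 0.096 280
[160. 100.] xy [ 0.4485 -0.0249] wh [0.0349 0.0162] ang 0.827 0.779 top 0.0959 396
[350. 114.] xy [ 0.5909 -0.1759] wh [0.0349 0.0164] ang 0.766 0.901 top 0.0959 376
[279. 196.] xy [ 0.4728 -0.1929] wh [0.0356 0.0158] ang 0.851 0.658 top 0.0959 291
   MZ 0.015 yaw 0.833 F [ 0.5  0.4 -0.8] p [ 0.4643 -0.161   0.2505] op 0.0402 q7t -0.007
```

View pics/w6.png

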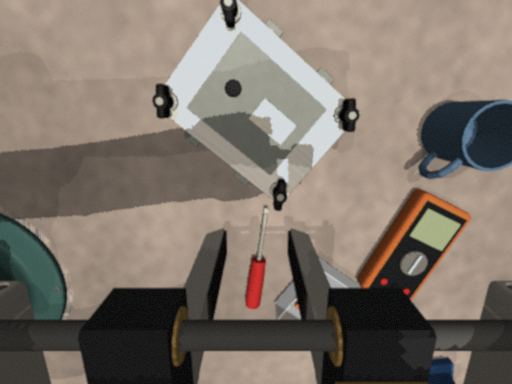

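```bash
python3 - <<'E'
import numpy as np
d=np.load('w6.npz');P=d['P'].reshape(-1,3)
c,s=np.cos(.143),np.sin(.143)
q=P[:,:2]-[.5195,-.1010]; L=np.c_[c*q[:,0]+s*q[:,1],-s*q[:,0]+c*q[:,1]]
m=(abs(L[:,0])<68)&(abs(L[:,0])<.068)&(abs(L[:,1])<.092)&(P[:,2]>.05)&(P[:,2]<.067)
A=np.c_[L[m],np.ones(m.sum())];k,*_=np.linalg.lstsq(A,P[m,2],rcond=None)
print(k,np.degrees(np.hypot(k[0],k[1])),np.std(P[m,2]-A@k),m.sum())
for nm,x,y in [('a',-.06,.085),('b',-.06,-.085),('c',.06,-.085),('d',.06,.085)]: print(nm,k@[x,y,1])
E
```

```text
[-0.00139082 -0.00072936  0.06167685] 0.0899805140122227 0.001208812151616158 17771
a 0.06169830058517588
b 0.061822291242688315
c 0.061655393224477245
d 0.06153140256696481
```

```bash
python3 -m crank '[[[0,0,-0.03,-0.005,0.04,-0.04,0.04],[0,0,-0.06,-0.01,0.08,-0.08,0.04],[0,0,-0.06,-0.0155,0.12,-0.115,0.04],[0,0,-0.06,-0.0155,0.1362,-0.13,0.04],[0,0,-0.06,-0.0155,0.1362,-0.145,0.04]]]'|tail -1
python3 m.py
python3 -m crank '[[[0,0,0,0,0,-0.0315,0.04],[0,0,0,0,0,-0.0315,0.04]]]'|tail -1
python3 m.py
```

```text
opening: 0.0401
   MZ -0.032 yaw 0.777 F [-0.2  0.7  0.3] p [ 0.4495 -0.0232  0.104 ] op 0.0401 q7t -1.457
opening: 0.0401
   MZ -0.048 yaw 0.773 F [0.1 0.1 0.3] p [ 0.4484 -0.0255  0.0723] op 0.0401 q7t 1.110
```

```bash

python3 -m crank '[[[0,0,0,0,0.0005,0.0005,0.0],[0,0,0,0,0.0005,0.0005,0.0],[0,0,0,0,0.0005,0.0005,0.0],[0,0,0,0,0.0005,0.0005,0]]]'|head -1
python3 m.py
python3 -m crank '[[[0,0,-0.02,0,0,0,0]]]'|tail -1;python3 m.py
```

```text
t: 46.08
   MZ 0.011 yaw 0.775 F [ 2.7 -3.   4.3] p [ 0.4498 -0.0237  0.0743] op 0.0098 q7t -0.010
opening: 0.0098
   MZ 0.209 yaw 0.754 F [ 2.9 -2.7  7.4] p [ 0.4498 -0.0237  0.0742] op 0.0098 q7t 0.544
```

```bash

python3 -m crank '[[[0,0,-0.02,0,0,0,0]]]'|tail -1;python3 m.py
```

```text
opening: 0.0095
   MZ 0.187 yaw 0.733 F [ 3.1 -3.8  7.5] p [ 0.4499 -0.0238  0.0742] op 0.0095 q7t 0.222
```

```bash
python3 -m crank '[[[0,0,0,0,0,0,0.04],[0,0,0,0,0,0,0.04],[0,0,0,0,0,0.03,0.04],[0,0,0.04,0.015,-0.016,0.05,0.04],[0,0,0.08,0.045,-0.048,0.05,0.04]]]'|tail -1
python3 -m crank '[[[0,0,0.08,0.03,-0.032,0,0.04],[0,0,0.08,0.06,-0.064,0,0.04],[0,0,0.08,0.09,-0.097,0,0.04],[0,0,0.08,0.0967,-0.1046,-0.02,0.04],[0,0,0.08,0.0967,-0.1046,-0.04,0.04]]]'|tail -1
python3 -m crank '[[[0,0,0,0,0,-0.0105,0.04],[0,0,0,0,0,-0.0105,0.04]]]'|head -1
python3 m.py
```

```text
opening: 0.04
opening: 0.0402
t: 47.82
   MZ 0.019 yaw 0.895 F [-0.5 -1.   0.4] p [ 0.5901 -0.1749  0.0725] op 0.0402 q7t 0.163
```

```bash

python3 -m crank '[[[0,0,0,0.001,-0.001,0,0.0],[0,0,0,0.001,-0.001,0,0.0],[0,0,0,0.001,-0.001,0,0.0],[0,0,0,0.001,-0.001,0,0]]]'|head -1
python3 m.py
python3 -m crank '[[[0,0,-0.025,0,0,0,0]]]'|tail -1;python3 m.py
```

```text
t: 48.32
   MZ 0.056 yaw 0.895 F [-4.1  3.1  7.4] p [ 0.5914 -0.1767  0.0735] op 0.0100 q7t -0.044
opening: 0.0099
   MZ 0.215 yaw 0.870 F [-4.9  3.6  6.5] p [ 0.5914 -0.1767  0.0735] op 0.0099 q7t 0.660
```

```bash

python3 -m crank '[[[0,0,-0.015,0,0,0,0]]]'|tail -1;python3 m.py
```

```text
opening: 0.0101
   MZ 0.194 yaw 0.854 F [-5.4  3.8  6.7] p [ 0.5915 -0.1767  0.0735] op 0.0101 q7t -0.001
```

```bash
python3 -m crank '[[[0,0,0,0,0,0,0.04],[0,0,0,0,0,0,0.04],[0,0,0,0,0,0.03,0.04],[0,0,-0.1,-0.025,-0.004,0.05,0.04],[0,0,-0.206,-0.075,-0.0115,0.05,0.04]]]'|tail -1
python3 -m crank '[[[0,0,0,-0.0432,-0.0053,0,0.04],[0,0,0,-0.0432,-0.0053,-0.03,0.04],[0,0,0,-0.0432,-0.0053,-0.05,0.04],[0,0,0,-0.0432,-0.0053,-0.05,0.04]]]'|tail -1
python3 m.py
python3 -m crank '[[[0,0,0,0,0,0,0.0],[0,0,0,0,0,0,0.0],[0,0,0,0,0,0,0.0],[0,0,0,0,0,0,0]]]'|head -1
python3 m.py
python3 -m crank '[[[0,0,-0.02,0,0,0,0]]]'|tail -1;python3 m.py
```

```text
opening: 0.04
opening: 0.04
   MZ -0.006 yaw 0.649 F [-0.1  0.3 -0.1] p [ 0.4731 -0.1939  0.0722] op 0.0400 q7t 0.508
t: 50.2
   MZ 0.088 yaw 0.649 F [-3.6  5.4  9.1] p [ 0.4733 -0.1933  0.0735] op 0.0095 q7t -0.148
opening: 0.0097
   MZ 0.216 yaw 0.629 F [-4.4  4.6  8.8] p [ 0.4733 -0.1933  0.0735] op 0.0097 q7t 0.462
```

```bash

python3 -m crank '[[[0,0,-0.02,0,0,0,0]]]'|tail -1;python3 m.py
```

```text
opening: 0.0099
   MZ 0.257 yaw 0.608 F [-4.1  5.7  9.1] p [ 0.4734 -0.1933  0.0735] op 0.0099 q7t 0.224
```

```bash
python3 -m crank '[[[0,0,0,0,0,0,0.04],[0,0,0,0,0,0,0.04],[0,0,0,0,0,0.03,0.04],[0,0,0.1,0.01,0.02,0.05,0.04],[0,0,0.2,0.034,0.068,0.05,0.04]]]'|tail -1
python3 -m crank '[[[0,0,0.027,0.022,0.044,0,0.04],[0,0,0.027,0.045,0.09,0,0.04],[0,0,0.027,0.0604,0.1181,0,0.04],[0,0,0.027,0.0604,0.1181,-0.03,0.04],[0,0,0.027,0.0604,0.1181,-0.0495,0.04]]]'|tail -1
python3 -m crank '[[[0,0,0,0,0,0,0.04]]]'|head -1
python3 m.py
python3 -m crank '[[[0,0,0,0,0,0,0.0],[0,0,0,0,0,0,0.0],[0,0,0,0,0,0,0.0],[0,0,0,0,0,0,0]]]'|head -1
python3 m.py
python3 -m crank '[[[0,0,-0.02,0,0,0,0]]]'|tail -1;python3 m.py
```

```text
opening: 0.0402
opening: 0.0402
t: 51.82
   MZ -0.000 yaw 0.835 F [-0.6 -1.1 -0. ] p [ 0.5671 -0.0084  0.0728] op 0.0401 q7t 0.377
t: 52.32
   MZ 0.028 yaw 0.836 F [-4.5  1.8  7.5] p [ 0.5678 -0.0074  0.0741] op 0.0097 q7t -0.076
opening: 0.0098
   MZ 0.158 yaw 0.816 F [-4.1  2.1  7.1] p [ 0.5678 -0.0074  0.0741] op 0.0098 q7t 0.499
```

```bash

python3 -m crank '[[[0,0,-0.02,0,0,0,0]]]'|tail -1;python3 m.py
```

```text
opening: 0.0099
   MZ 0.171 yaw 0.795 F [-3.4  1.8  6.6] p [ 0.5678 -0.0074  0.0741] op 0.0099 q7t 0.257
```

```bash

python3 -m crank '[[[0,0,-0.02,0,0,0,0]]]'|tail -1;python3 m.py
```

```text
opening: 0.0099
   MZ 0.168 yaw 0.775 F [-4.4  2.3  6.3] p [ 0.5678 -0.0074  0.0741] op 0.0099 q7t 0.235
```

```bash

python3 -m crank '[[[0,0,-0.03,0,0,0,0]]]'|tail -1;python3 m.py
```

```text
opening: 0.0098
   MZ 0.277 yaw 0.745 F [-4.2  1.6  7. ] p [ 0.5678 -0.0074  0.0741] op 0.0098 q7t 0.563
```

```bash
python3 -m crank '[[[0,0,0,0,0,0,0.04],[0,0,0,0,0,0,0.04],[0,0,0,0,0,0.03,0.04],[0,0,0,-0.02,-0.003,0.045,0.04],[0,0,-0.01,-0.07,-0.01,0.045,0.04]]]'|tail -1
python3 -m crank '[[[0,0,0,-0.04,-0.006,0,0.04],[0,0,0,-0.0488,-0.0072,-0.01,0.04],[0,0,0,-0.0488,-0.0072,-0.026,0.04],[0,0,0,-0.0488,-0.0072,-0.045,0.04],[0,0,0,-0.0488,-0.0072,-0.045,0.04]]]'|tail -1
python3 m.py
python3 -m crank '[[[0,0,0,0,0,0,0.0],[0,0,0,0,0,0,0.0],[0,0,0,0,0,0,0.0],[0,0,0,0,0,0,0]]]'|head -1
python3 m.py
python3 -m crank '[[[0,0,-0.02,0,0,0,0]]]'|tail -1;python3 m.py
```

```text
opening: 0.0398
opening: 0.0401
   MZ 0.032 yaw 0.735 F [0.4 0.3 0.4] p [ 0.4489 -0.0253  0.073 ] op 0.0401 q7t 0.668
t: 54.58
   MZ 0.069 yaw 0.736 F [-1.9  2.1  7.4] p [ 0.4492 -0.0247  0.074 ] op 0.0103 q7t -0.141
opening: 0.0096
   MZ 0.169 yaw 0.716 F [-0.4  2.3  5.8] p [ 0.4492 -0.0247  0.074 ] op 0.0096 q7t 0.442
```

```bash

python3 -m crank '[[[0,0,-0.02,0,0,0,0]]]'|tail -1;python3 m.py
```

```text
opening: 0.01
   MZ 0.233 yaw 0.695 F [-2.3  2.1  6.4] p [ 0.4492 -0.0247  0.074 ] op 0.0100 q7t 0.208
```

```bash
python3 -m crank '[[[0,0,0,0,0,0,0.04],[0,0,0,0,0,0,0.04],[0,0,0,0,0,0.03,0.04],[0,0,0.04,0.015,-0.016,0.05,0.04],[0,0,0.08,0.045,-0.048,0.05,0.04]]]'|tail -1
python3 -m crank '[[[0,0,0.08,0.03,-0.032,0,0.04],[0,0,0.08,0.06,-0.064,0,0.04],[0,0,0.08,0.09,-0.097,0,0.04],[0,0,0.08,0.0973,-0.104,-0.02,0.04],[0,0,0.08,0.0973,-0.104,-0.04,0.04]]]'|tail -1
python3 -m crank '[[[0,0,0,0,0,-0.01,0.04],[0,0,0,0,0,-0.01,0.04]]]'|head -1
python3 m.py
```

```text
opening: 0.04
opening: 0.0398
t: 56.32
   MZ -0.027 yaw 0.856 F [-0.5  0.4  0.8] p [ 0.5908 -0.1759  0.0731] op 0.0397 q7t 0.158
```

```bash

python3 -m crank '[[[0,0,0,0.0004,-0.0005,0,0.0],[0,0,0,0.0004,-0.0005,0,0.0],[0,0,0,0.0004,-0.0005,0,0.0],[0,0,0,0.0004,-0.0005,0,0]]]'|head -1
python3 m.py
python3 -m crank '[[[0,0,-0.02,0,0,0,0]]]'|tail -1;python3 m.py
```

```text
t: 56.82
   MZ 0.185 yaw 0.856 F [-6.1  4.6  9.1] p [ 0.5913 -0.1768  0.074 ] op 0.0096 q7t -0.187
opening: 0.0099
   MZ 0.215 yaw 0.836 F [-6.2  5.3  8.2] p [ 0.5914 -0.1768  0.074 ] op 0.0099 q7t 0.463
```

```bash
python3 -m crank '[[[0,0,0,0,0,0,0.04],[0,0,0,0,0,0,0.04],[0,0,0,0,0,0.04,0.04],[0,0,0,-0.03,0,0.08,0.04],[0,0,0,-0.07,0.005,0.12,0.04]]]'|tail -1
python3 -m crank '[[[0,0,0,-0.03,0.005,0.03,0.04],[0,0,0,-0.056,0.01,0.056,0.04],[0,0,0,-0.056,0.01,0.056,0.04]]]'|head -3
python3 -c "
from h import *
f=grab('wrist');knobs(f,.09,.11);cv2.imwrite('pics/w7.png',f['frame'][:,:,::-1])
P=pts(f).reshape(-1,3)
c,s=np.cos(.143),np.sin(.143)
q=P[:,:2]-[.5195,-.1010]; L=np.c_[c*q[:,0]+s*q[:,1],-s*q[:,0]+c*q[:,1]]
m=(abs(L[:,0])<.068)&(abs(L[:,1])<.092)&(P[:,2]>.05)&(P[:,2]<.067)
A=np.c_[L[m],np.ones(m.sum())];k,*_=np.linalg.lstsq(A,P[m,2],rcond=None)
print(k,np.degrees(np.hypot(k[0],k[1])))"; python3 m.py
```

```text
opening: 0.04
t: 57.95
ee_pos: [0.4657, -0.1622, 0.2511]
eef_rot: [3.141, -0.004, 0.836]
[228.  10.] xy [ 0.5618 -0.0134] wh [0.0212 0.0158] ang 0.814 0.734 top 0.0959 318
[160. 102.] xy [ 0.4483 -0.0251] wh [0.0349 0.0163] ang 0.434 0.701 top 0.0957 389
[350. 117.] xy [ 0.5912 -0.1757] wh [0.0346 0.0166] ang 1.099 0.846 top 0.0957 372
[279. 198.] xy [ 0.4727 -0.1926] wh [0.0346 0.0156] ang 0.854 0.619 top 0.096 290
[-0.00111464 -0.00059452  0.06168313] 0.07238079093671028
   MZ 0.022 yaw 0.837 F [0.6 1.2 0.5] p [ 0.4663 -0.1619  0.2502] op 0.0398 q7t -0.512
```

View pics/w7.png

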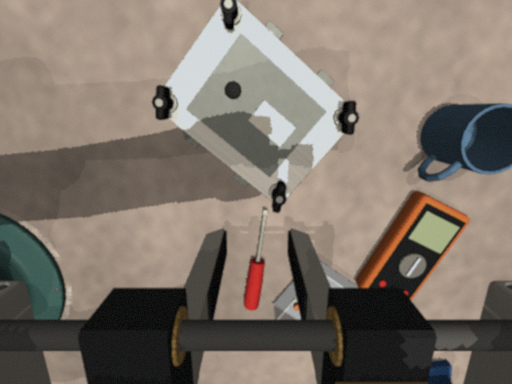

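```bash
python3 -c "
from rig import order,read_state
print(order.close_job()); print(read_state()['t'])"
```

```text
the job is handed in; nothing more can be done
None
the job is handed in; nothing more can be done
```

I tightened all four knobs in the order a, c, b, d: about an eighth of a turn each in the first round, then smaller steps in four more rounds. The last of those rounds was a torque check, followed by an extra check of a and c. I handed the job in at about 58 s, with the gripper open and well clear.

**Torque:** the last readings while turning were about 0.23 N m on a, 0.22 on c, 0.26 on b and 0.28 on d, against a snug target of 0.22. Single readings scatter by about ±0.04 N m.

**Knob travel:** each knob turned about 2.05 to 2.15 rad in all. In the last picture the wings stood within about 0.02 rad of where the gripper left them. The knob tops dropped about 4.5 mm.

**Cover:** the last picture puts it level within about 0.1 degree, the same height to about 0.01 mm as before the final check, so I took it as home. Its depth-measured drop, about 3.3 mm between two viewpoints, is less than the knob drop of about 4.5 mm. I put the gap down to camera bias but did not resolve it.

**Irregularities:**
- **Sideways load on c:** in the third round I gripped c about 3 mm off its axis, with up to 18 N sideways. I let go and regripped.
- **Vertical load on c:** in the fourth round c saw up to about 22 N vertically for a moment.

I did not touch anything else on the bench. The screwdriver, meter and mug are where they were in the last picture; the other items were out of view.

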